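# Raise the guard window of the recycling-plant stand to its working mark

## Robot

A 6-joint arm with a two-finger parallel gripper is mounted at the origin on the work surface. World frame = base frame: x ahead of the robot, y to its left, z up, the work surface at z = 0. Lengths are in mm, angles in rad, forces in N, time in s.
With the tool pointing down it reaches from about 300 to 875 mm from the base axis. Payload 4.2 kg.
Tool frame: the origin (TCP) lies midway between the tips of the shut fingers; the grasp point (between the pads) lies 19 mm behind it; z points along the fingers, x is the direction in which the jaws open and shut, and the axes are right-handed (so a half turn about z gives the same grasp; the last joint's range is limited). The gripper opens to 85 mm and grips with 20 to 120 N. Pads are 22 mm wide; open, the fingers measure 114 mm over their backs; the gripper's body (76 mm by 85 mm) begins 54 mm behind the grasp point. The pads swing forward as they close: fully open they stand 13 mm farther back than shut.
Start: joints at [1.141, 0.32, 1.565, -0, 1.257, -0.02], TCP at [229.098, 527.404, 231.338] pointing down, gripper open.
Joint ranges: [-3.11, 3.11], [-0.84, 2.01], [0.21, 2.61], [-1.34, 4.49], [0.05, 2.63], [-2.56, 2.56]. Speed limits (rad/s): [2.57, 2.57, 3.14, 3.14, 3.14, 3.14].

## Interface

Orientations are given as a unit quaternion [w, x, y, z].
In Python, from workcell import robot gives the robot as it stands.
- The arm moves only by the tool apply_moves, never from a script. Its argument "rows" is a list of rows, each an object with "grip": the gripper's target within -1 to 1 (fully open at 1, half-way at 0, shut at -1); "xyz": the shift along the world's x, y, z in m, a list of three; "turn": the turn about the world's z in degrees. In form: [{"grip": grip, "xyz": [tx, ty, tz], "turn": turn}, ...]. A call has 1 to 20 rows; each row is the pose to reach, as a shift and turn from the pose measured when the call began; what a row does not reach only later rows make up. A row lasts 1/8 s, in which the tool goes at most 62.5 mm and 10.7 degrees, less where a joint would pass 70% of its speed; a pose out of reach is approached as far as the arm can. A call with a gripper value outside its range is refused whole. The fingers move at their own pace and stop on an object; "force" is the grip in N (left out, the last holds). Time passes only in rows, so rows that repeat a pose let the fingers close. It gives the time, the measured TCP pose, the force and the opening at its end, in the units of the state.
- robot.get_obs(): the state, without advancing time (a new reading comes with each control period).
- robot.capture(name): name is "side" or "top"; returns a dict with "pixels" (480x640x3 uint8, red, green, blue), "intrinsics" (3x3 intrinsics, pixels), "distortion" ([k1, k2, p1, p2, k3] as OpenCV has them; the pictures are not rectified), "world_to_cam" (4x4, takes a point from world to camera coordinates). Camera axes: x right, y down, z forward; pixel columns grow to the right and rows downward; lengths in mm; the calibration is good to about 2 mm. A picture is of the moment at which its call begins. There is no depth.
- robot.hand_in(): hands the job in, once; it reports no verdict.
The state is a dict: "t": time; "qpos": joint angles; "qd": joint speeds; "effort": joint torques, N m; "tcp_pos": TCP position; "ee_rot": TCP orientation; "wrist_force": force on the tool from outside, world axes, zero at the start; "ft_torque": the same for the moment, N m; "gripper_width": finger opening in mm.
Only numpy, scipy, OpenCV 4.12 (cv2) and the standard library are available. Lean on these libraries where they do the work, as an engineer would, in place of code of your own. Each camera call takes 0.05 s, during which the arm holds its last target.

## Task

Open the guard screen for the next demonstration: with the fingertips, push its counterweighted clear window gently up from beneath the lip until the underside of the lip is level with the square marker plate (not the round one) on the side of a post, then take the hand away and leave the window there. Only push from below, do not pinch the lip, and leave the jar, the beaker and the brass roller where they stand.

Things in the scene. Friction and masses are not known exactly. Their poses are not given: they have to be found in the camera images.
- screen: the guard screen, fixed to the table: two upright grey posts, 36 x 36 mm and 540 mm tall, 340 mm apart in the clear, joined by a head rail 30 mm high at the top, on a white base plate 130 x 432 x 12 mm (which reaches 35 mm ahead of and 95 mm behind the post axes). Origin on the table midway between the posts; its x axis points through the screen away from the operator (robot) side, y along the screen, z up. Behind the window it is open
- sash (a joint): height of the sliding window in m: 0 at its lower stop (underside of the lip 110 mm above the table), 0.215 at its upper stop, growing upwards; the underside of the lip is at 0.110 + this value. The window (clear pane in an aluminium frame, 340 mm wide, 180 mm high, total about 0.75 kg) is balanced by hidden weights in the posts and stays where it is left; moving it takes about 1 to 4 N plus 10 N per m/s of speed
- lip_edge (a point): midpoint of the lower front edge of the lip, at its underside; axes as the screen's. The lip is an aluminium ledge along the bottom of the window, 300 mm long along y, 16 mm thick with a flat underside (its upper 8 mm is set back 4 mm at the front); it stands out 50 mm from the pane towards the operator (-x), and this edge is its foremost line. The space in front of and below the lip is free except for the base plate
- square_mark: the marker to use: square dark steel plate, 52 x 52 mm and 8 mm thick, lying level, sticking out sideways from the outer face of one post (either one). Origin at its centre, mid-thickness. Fixed
- round_mark: the other marker, not to be used: round dark steel plate, 52 mm in diameter and 8 mm thick, on the outer face of the other post at a height of its own (may be higher or lower). Origin at its centre, mid-thickness. Fixed
- jar: amber glass jar with a white cap, 48 mm in diameter, 75 mm tall, standing loose on the base plate behind the window; origin at the centre of its underside
- beaker: white plastic beaker, 52 mm across the rim, 60 mm tall, standing loose in front of the screen's left end (+y side); origin at the centre of its underside
- roller: brass roller, 44 mm in diameter, 50 mm tall, standing loose on end in front of the screen's right end (-y side); origin at the centre of its underside

How it is judged (in metres and radians):
On the way:
1. the fingers push the lip up from beneath (window at least 20 mm above its start, fingers on the underside) (contact force between the fingers and sash_c0 above 0.5 N and distance of lip_edge from where it was at the start of the episode above 0.02 m), for 0.1 s.
At the end, for the whole second after the job is handed in: the underside of the lip stands within 10 mm (above or below) of the mid-thickness of the square marker plate, the window is at rest, and jar, beaker and roller are within 20 mm of where they stood (z of lip_edge in the frame of square_mark between -0.01 and 0.01 m and velocity of joint sash between -0.01 and 0.01 m/s and distance of each of jar, beaker, roller from where it was at the start of the episode below 0.02 m); the robot touches nothing.
It fails at once if the lip is pinched (fingers press on its top and its underside at once, over 1.5 N each) (contact force between the fingers and sash_c0 above 1.5 N and contact force between the fingers and sash_c1 above 1.5 N).
It fails at once if the window is flung (faster than 0.45 m/s) (velocity of joint sash above 0.45 m/s).
It fails at once if jar, beaker or roller is moved more than 20 mm, lifted or tipped (distance of any of jar, beaker, roller from where it was at the start of the episode above 0.02 m or angle between any of jar, beaker, roller's own z axis and vertical above 0.4 rad).
It also fails if it takes over 35 s, if anything falls off the work surface, if the arm or the gripper's body presses on something with over 40 N, if the wrist force passes 120 N, or if a joint passes its speed limit or range.

## Working session

There is one attempt and no reset: what is moved stays moved. The work goes in short steps, Python scripts to look and compute and a tool call to move; the robot and the scene stay as the last step left them, time stands still between calls to the robot, and variables do not carry over. Pictures are saved under pics/ and viewed, and the job is handed in when it is done.

Besides the shell and the picture viewer there is one more tool, called after ">>>" as a command line: name --argument value ..., lists and objects as JSON in quotes. apply_moves: Moves the arm, as the interface text tells. Its arguments: {"type":"object","properties":{"rows":{"type":"array"},"force":{"type":"number"}},"required":["rows"]}

```bash
mkdir -p pics; python3 - <<'E'
from workcell import robot
import cv2,pickle
d={}
for n in("side","top"):
    c=robot.capture(n);d[n]=c
    cv2.imwrite(f"pics/{n}0.png",c["pixels"][:,:,::-1])
    print(n,c["intrinsics"],c["distortion"],c["world_to_cam"])
pickle.dump(d,open("d0.pkl","wb"))
print(robot.get_obs())
E
```

```text
side [[442.67211655   0.         321.04697589]
 [  0.         442.67211655 236.49774525]
 [  0.           0.           1.        ]] [-0.08792484  0.          0.          0.          0.        ] [[-5.34094588e-01  8.45417730e-01 -3.43993801e-03  3.17701861e+02]
 [ 8.02731426e-01  5.05842349e-01 -3.15825548e-01 -4.50782432e+02]
 [-2.65264451e-01 -1.71442062e-01 -9.48811040e-01  1.06739978e+03]
 [ 0.00000000e+00  0.00000000e+00  0.00000000e+00  1.00000000e+00]]
top [[482.02357854   0.         314.13108191]
 [  0.         482.02357854 240.86160819]
 [  0.           0.           1.        ]] [-0.12483178  0.          0.          0.          0.        ] [[ 2.01167928e-02 -9.99790623e-01  3.74506861e-03  3.08884850e+01]
 [-9.83738182e-01 -2.04622079e-02 -1.78439027e-01  6.29888862e+02]
 [ 1.78478298e-01 -9.45460589e-05 -9.83943844e-01  8.74648447e+02]
 [ 0.00000000e+00  0.00000000e+00  0.00000000e+00  1.00000000e+00]]
{'t': 0.1, 'qpos': array([ 1.14096742e+00,  3.20222477e-01,  1.56553622e+00, -8.41903470e-06,
        1.25739728e+00, -2.00104391e-02]), 'qd': array([-0.00031949, -0.00224557, -0.00200175, -0.00021844, -0.00064636,
       -0.00088919]), 'effort': array([-4.87363195e-04, -4.16403687e+01, -2.34708738e+01, -7.72485691e-05,
        4.74806133e-03,  3.28430701e-05]), 'tcp_pos': array([228.93812498, 527.00416942, 230.57756612]), 'ee_rot': array([ 4.18915880e-04,  8.36193637e-01,  5.48433762e-01, -6.59940233e-04]), 'wrist_force': array([ 0.57980996,  0.38782531, -0.35135559]), 'ft_torque': array([-0.02021833,  0.03046783,  0.02541262]), 'gripper_width': 85.45550097113944}
```

View pics/side0.png

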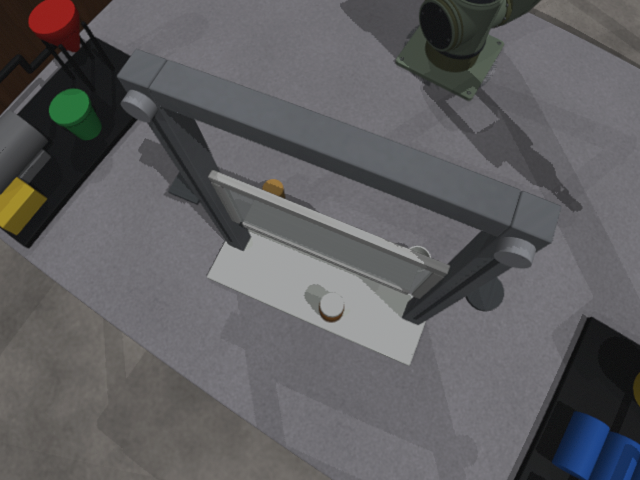

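View pics/top0.png

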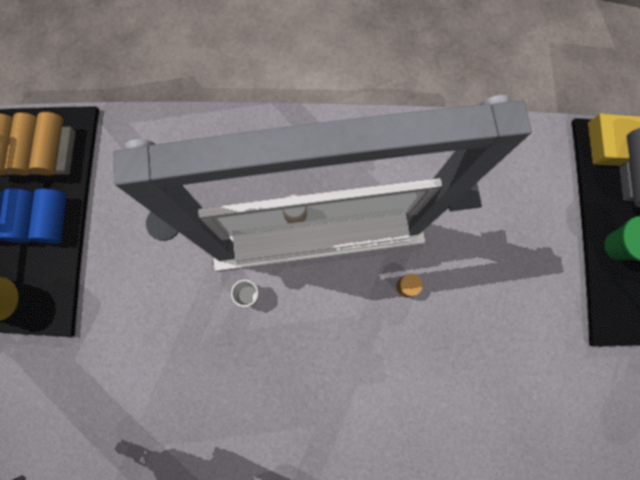

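The top view shows the screen with the round plate at (163,223) on the +y side and the square plate at (463,198) on the −y side. The beaker is at (245,293), the roller at (410,286) and the jar at (294,208). In the side view the square plate is at (185,188). Next I'll zoom in to measure.

```bash
python3 - <<'E'
import cv2,pickle
d=pickle.load(open("d0.pkl","rb"))
def crop(n,x,y,w,h,s,o):
    p=d[n]["pixels"][y:y+h,x:x+w,::-1]
    cv2.imwrite(o,cv2.resize(p,None,fx=s,fy=s,interpolation=cv2.INTER_CUBIC))
crop("side",110,40,200,150,4,"pics/s1.png")
crop("side",130,130,200,150,4,"pics/s2.png")
crop("side",370,180,200,150,4,"pics/s3.png")
crop("top",400,90,160,120,5,"pics/t1.png")
crop("top",190,170,260,150,3,"pics/t2.png")
E
```

```text
(no output)
```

View pics/s1.png

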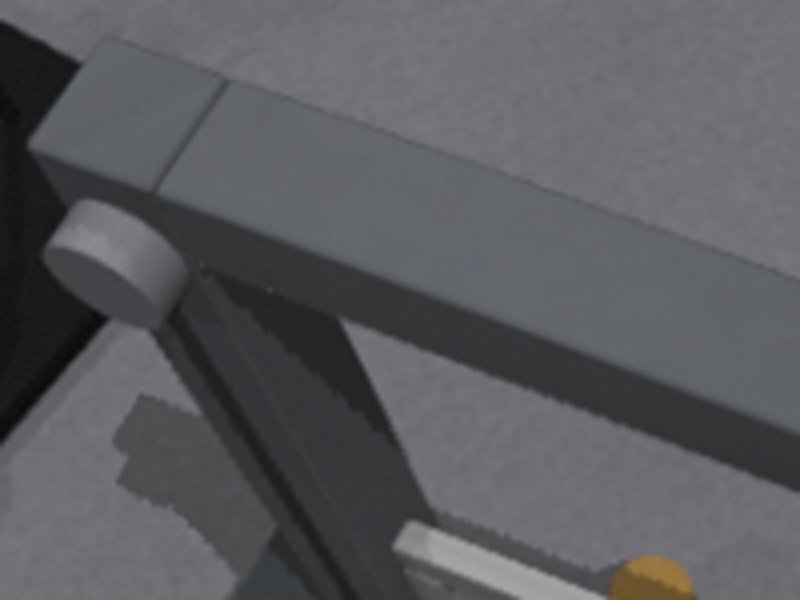

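View pics/s2.png

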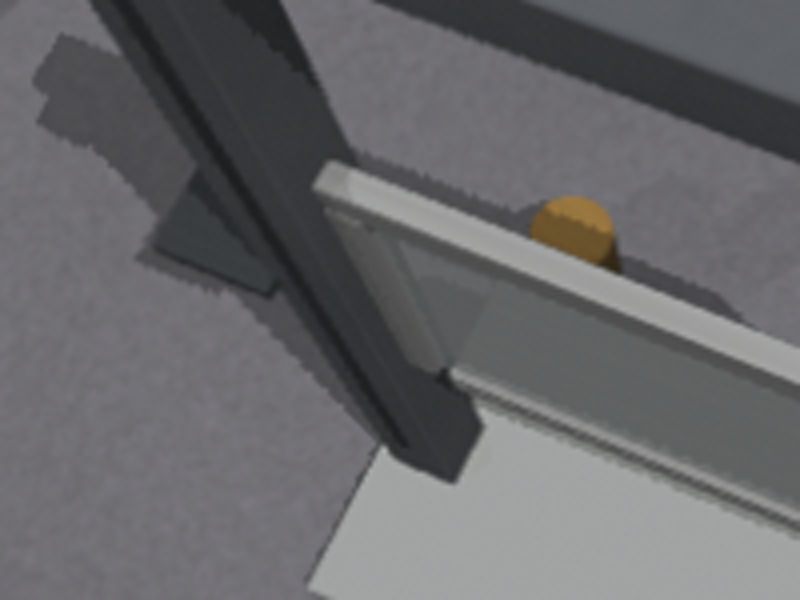

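View pics/s3.png

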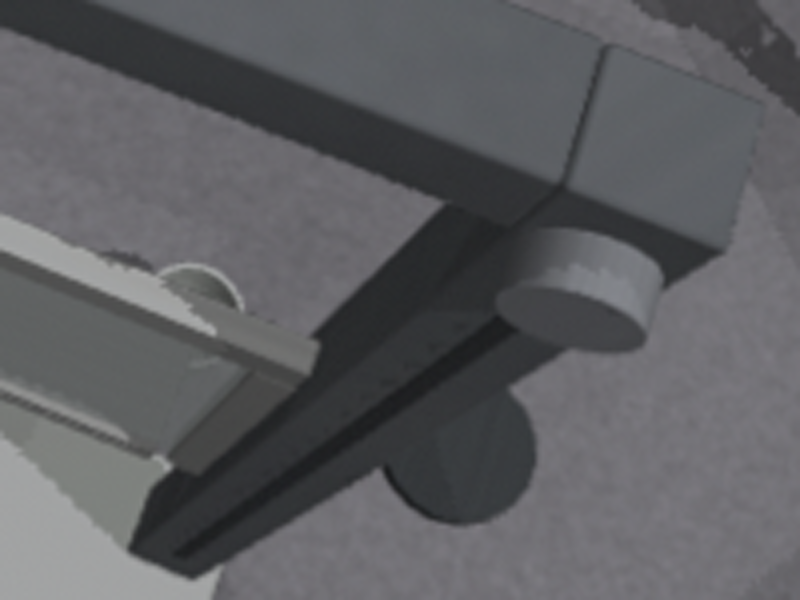

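View pics/t1.png

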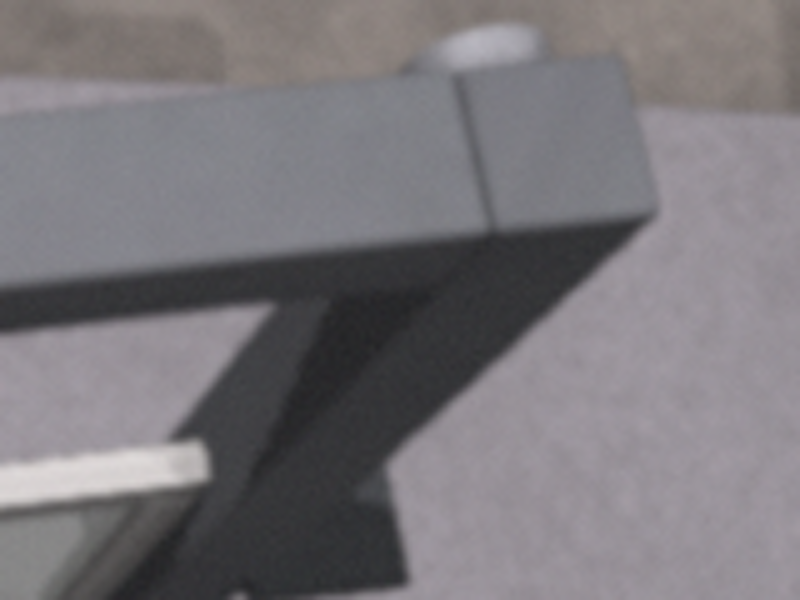

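View pics/t2.png

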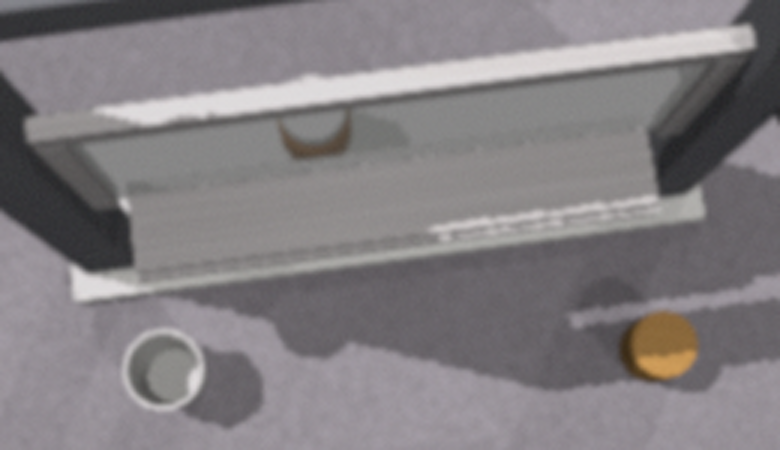

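```bash
cat > fit.py <<'E'
import cv2,pickle,numpy as np
from scipy.optimize import least_squares
d=pickle.load(open("d0.pkl","rb"))
def proj(n,P,dt=0):
    c=d[n];T=c["world_to_cam"];P=np.atleast_2d(P)
    return cv2.projectPoints(np.float64(P),cv2.Rodrigues(T[:3,:3])[0],T[:3,3]+dt,c["intrinsics"],np.array(c["distortion"]))[0][:,0]
def W(p,L):
    x,y,a=p[:3];c,s=np.cos(a),np.sin(a);L=np.atleast_2d(np.float64(L))
    return np.c_[x+c*L[:,0]-s*L[:,1],y+s*L[:,0]+c*L[:,1],L[:,2]]
H=540
obs=[("top",(18*-1,-206,H),(531,133)),("top",(18,-206,H),(524,101.6)),("top",(-18,-170,H),(498.4,136.6)),("top",(18,-170,H),(492,105)),
("side",(-18,-206,H),(136.2,48.8)),("side",(18,-206,H),(118,76.8)),("side",(-18,-170,H),(167,60)),("side",(18,-170,H),(148.8,87.5)),
("side",(-18,170,H),(521.2,191.2)),("side",(18,170,H),(510.8,226.8)),("side",(-18,206,H),(560.5,205.8)),("side",(18,206,H),(550.5,242.5)),
("top",(-35,216,0),(215,270)),("top",(-35,-216,0),(424.3,241.7)),("side",(95,-216,12),(207,276.2)),("side",(95,216,12),(410,363)),
# mark: p[3]=mid height
("top",(-26,-258,'m-4'),(481.6,206.4)),("side",(26,-258,'m-4'),(168.8,191.8)),("side",(26,-206,'m-4'),(197.5,203.8)),
]
def model(p,l):
    z=l[2]
    if z=='m-4': z=p[3]-4
    return W(p,(l[0],l[1],z))
def res(p):
    r=[]
    for n,l,o in obs: r.append(proj(n,model(p,l),p[4:7] if n=="side" else p[7:10])[0]-o)
    return np.r_[np.concatenate(r),p[4:10]/2]
if __name__=="__main__":
    s=least_squares(res,[640,0,0,150]+[0]*6,loss='soft_l1')
    p=s.x;print(p.round(3))
    r=res(p)[:-6].reshape(-1,2)
    for o,e in zip(obs,r): print(o,e.round(1))
    pickle.dump(p,open("p.pkl","wb"))
E
python3 fit.py
```

```text
[6.40906e+02 3.63390e+01 1.52000e-01 2.47223e+02 3.65000e-01 4.71000e-01
 2.31700e+00 2.78000e-01 1.70000e-02 1.77400e+00]
('top', (-18, -206, 540), (531, 133)) [1.2 0.3]
('top', (18, -206, 540), (524, 101.6)) [-0.1 -1.4]
('top', (-18, -170, 540), (498.4, 136.6)) [-0.1  0.2]
('top', (18, -170, 540), (492, 105)) [-1.6 -1.6]
('side', (-18, -206, 540), (136.2, 48.8)) [ 1.4 -0.5]
('side', (18, -206, 540), (118, 76.8)) [-0.7 -0.2]
('side', (-18, -170, 540), (167, 60)) [ 1.9 -0.9]
('side', (18, -170, 540), (148.8, 87.5)) [0.3 0.7]
('side', (-18, 170, 540), (521.2, 191.2)) [-0.5 -1.6]
('side', (18, 170, 540), (510.8, 226.8)) [-1.2 -0.2]
('side', (-18, 206, 540), (560.5, 205.8)) [ 0.6 -0.2]
('side', (18, 206, 540), (550.5, 242.5)) [0.7 0.8]
('top', (-35, 216, 0), (215, 270)) [0.3 0.6]
('top', (-35, -216, 0), (424.3, 241.7)) [-0.7  1.5]
('side', (95, -216, 12), (207, 276.2)) [-0.3  0. ]
('side', (95, 216, 12), (410, 363)) [-0.8  2.2]
('top', (-26, -258, 'm-4'), (481.6, 206.4)) [1.  1.3]
('side', (26, -258, 'm-4'), (168.8, 191.8)) [-1.   0.7]
('side', (26, -206, 'm-4'), (197.5, 203.8)) [-1.2  0.8]
```

```bash
cat > lip.py <<'E'
from fit import *
p=pickle.load(open("p.pkl","rb"))
# mark height independently
for idx in ([16],[17,18]):
    f=lambda q:np.concatenate([proj(obs[i][0],W(p,(obs[i][1][0],obs[i][1][1]+q[1],q[0])),p[4:7] if obs[i][0]=="side" else p[7:10])[0]-obs[i][2] for i in idx])
    print("mark bottom z",idx,least_squares(f,[200,0]).x)
# lip (top edge set back 4; at front lower ledge z+8): outline
O=[((0,150,0),(236.7,263.3)),((0,-150,0),(409,238))]
f=lambda q:np.concatenate([proj("top",W(p,(q[0],l[1],q[1])),p[7:10])[0]-o for l,o in O])
s=least_squares(f,[-50,110]);print("lip x,z",s.x,s.fun)
for n,pix,z in (("top",(245,293),60),("top",(410.5,284),50),("side",(332,300),75)):
    dt=p[4:7] if n=="side" else p[7:10]
    s=least_squares(lambda q:proj(n,[[q[0],q[1],z]],dt)[0]-pix,[600,0]).x
    dx=s-p[:2];c,sn=np.cos(p[2]),np.sin(p[2])
    print(n,s,"local",c*dx[0]+sn*dx[1],-sn*dx[0]+c*dx[1])
for n in("top","side"):
    dt=p[4:7] if n=="side" else p[7:10]
    im=d[n]["pixels"][:,:,::-1].copy();im=cv2.resize(im,None,fx=4,fy=4,interpolation=cv2.INTER_CUBIC)
    def box(x0,x1,y0,y1,z0,z1,col):
        L=[(x,y,z) for x in(x0,x1) for y in(y0,y1) for z in(z0,z1)]
        q=((proj(n,W(p,L),dt)+.5)*4-.5).astype(int)
        for i in range(8):
            for b in(1,2,4):
                if not i&b: cv2.line(im,tuple(map(int,q[i])),tuple(map(int,q[i|b])),col,1,cv2.LINE_AA)
    m=p[3]
    box(-26,26,-258,-206,m-4,m+4,(0,0,255))
    box(-18,18,-206,-170,12,540,(0,255,0))
    box(-18,18,170,206,12,540,(0,255,0))
    box(-35,95,-216,216,0,12,(255,0,0))
    box(-54,-4,-150,150,110,118,(0,255,255))
    if n=="top":
        cv2.imwrite("pics/o1.png",im[540:1140,1500:2300]);cv2.imwrite("pics/o2.png",cv2.resize(im[640:1240,800:2000],(800,400)))
    else: cv2.imwrite("pics/o3.png",im[540:1140,460:1260])
E
python3 lip.py
```

```text
mark bottom z [16] [254.47286811   5.61179025]
mark bottom z [17, 18] [250.18273695   4.40765273]
lip x,z [-47.93364915 160.03887083] [-1.00017199 -1.22287547 -0.35040102  1.41431958]
top [525.24407772 173.19694172] local -93.53368029987013 152.8378433905846
top [ 549.54597417 -143.74514484] local -117.65232320537828 -164.11824105744708
side [684.0483992   79.78798844] local 49.24085918728779 36.39268055462732
```

View pics/o1.png

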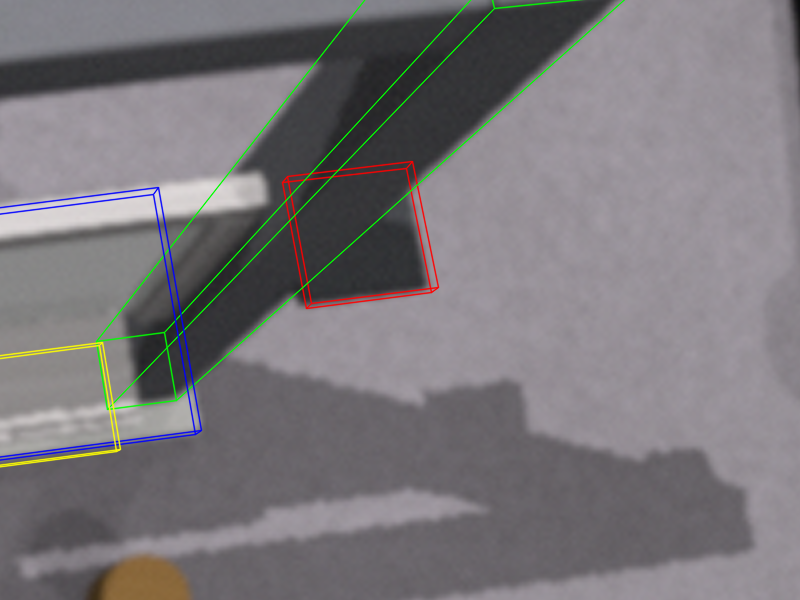

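View pics/o2.png

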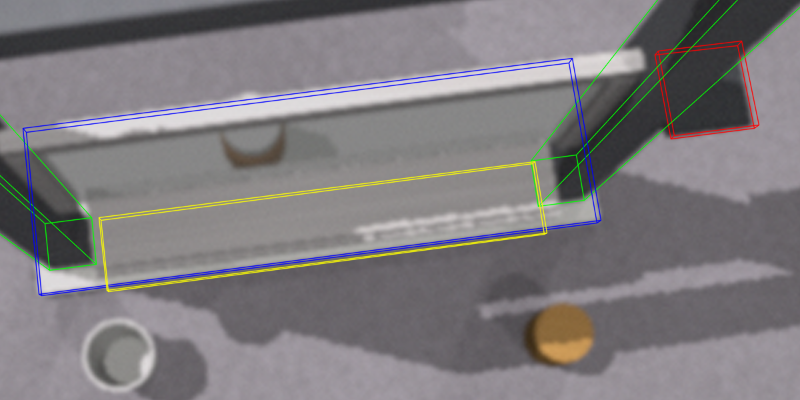

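View pics/o3.png

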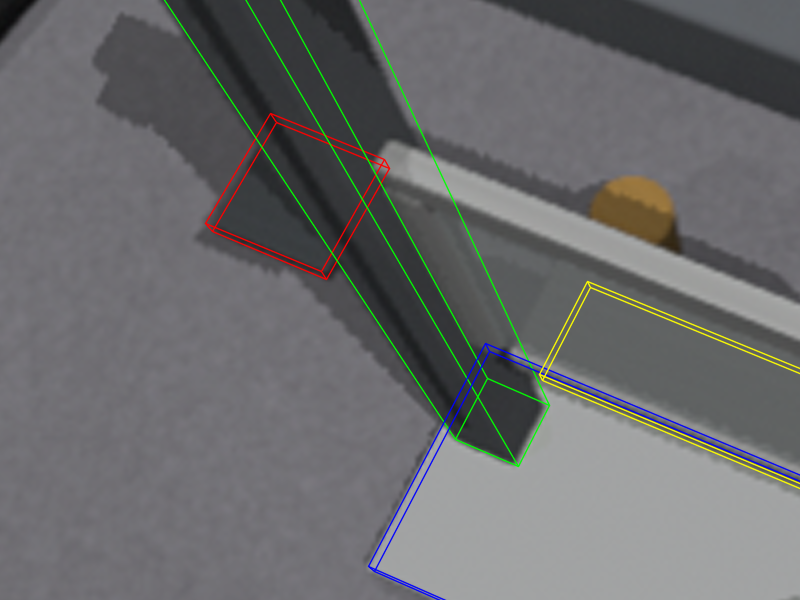

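```bash
python3 - <<'E'
import cv2,pickle,numpy as np
d=pickle.load(open("d0.pkl","rb"))
def crop(n,x,y,w,h,s):
    p=d[n]["pixels"][y:y+h,x:x+w,::-1]
    im=cv2.resize(p,None,fx=s,fy=s,interpolation=cv2.INTER_CUBIC)
    im=cv2.convertScaleAbs(im,alpha=1.8)
    for i in range(0,w,10):
        cv2.line(im,(i*s,0),(i*s,6),(0,255,255),1);cv2.putText(im,str(x+i),(i*s,16),0,.35,(0,255,255),1)
    for i in range(0,h,10):
        cv2.line(im,(0,i*s),(6,i*s),(0,255,255),1);cv2.putText(im,str(y+i),(8,i*s+4),0,.35,(0,255,255),1)
    return im
a=crop("side",155,165,50,50,8);b=crop("top",440,170,50,50,8)
cv2.imwrite("pics/z1.png",np.hstack([a,b]))
a=crop("top",200,245,50,35,8);b=crop("top",390,220,50,35,8);c=crop("side",190,225,50,37,8);e=crop("side",385,300,50,37,8)
e2=crop("side",390,335,50,37,8);c2=crop("side",195,250,50,37,8)
cv2.imwrite("pics/z2.png",np.vstack([np.hstack([a,b]),np.hstack([c,e])]))
cv2.imwrite("pics/z3.png",np.hstack([c2,e2]))
E
```

```text
(no output)
```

View pics/z1.png

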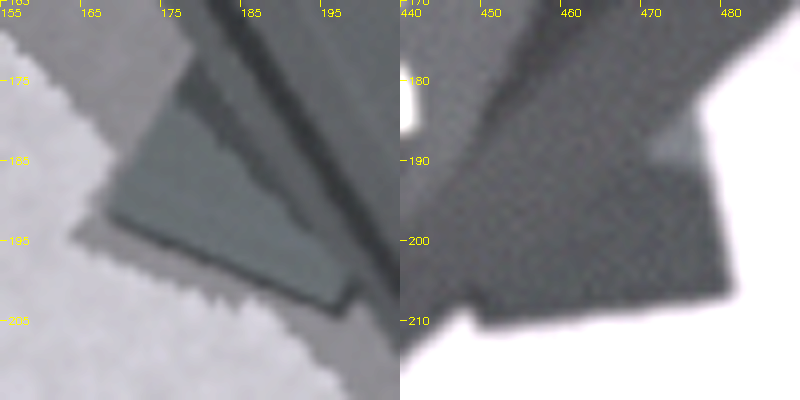

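View pics/z2.png

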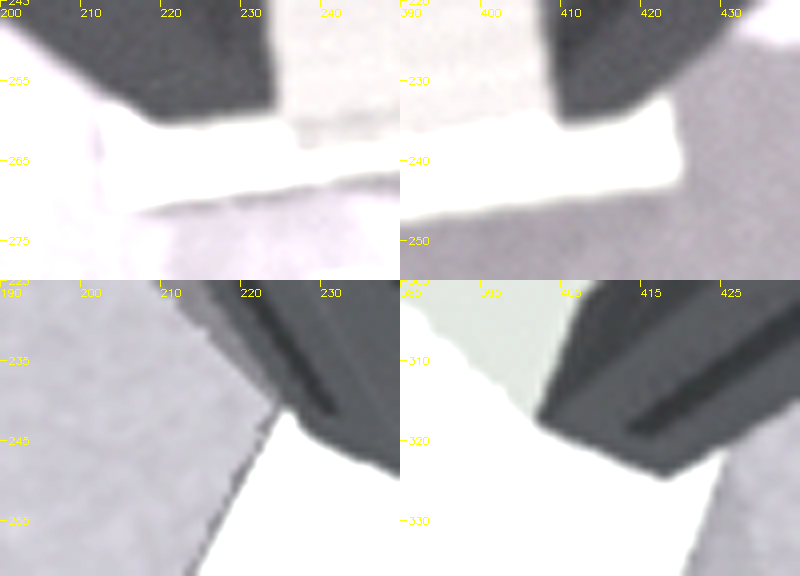

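View pics/z3.png

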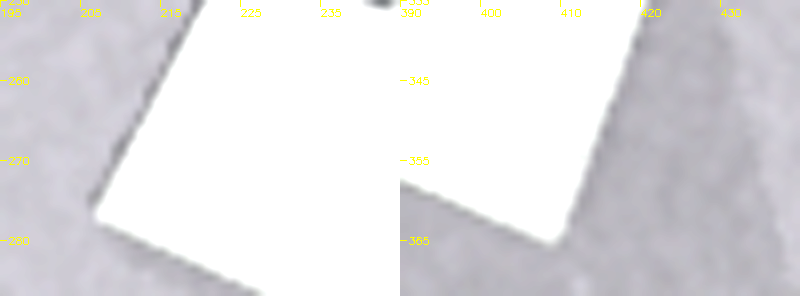

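```bash
cat > fit2.py <<'E'
import cv2,pickle,numpy as np
from scipy.optimize import least_squares
from fit import d,W
H=540
def proj(n,P,p):
    e=p[5:11] if n=="side" else p[11:17]
    c=d[n];T=c["world_to_cam"];P=np.atleast_2d(np.float64(P))
    R=cv2.Rodrigues(e[:3]/1000)[0]@T[:3,:3]
    return cv2.projectPoints(P,cv2.Rodrigues(R)[0],T[:3,3]+e[3:],c["intrinsics"],np.array(c["distortion"]))[0][:,0]
s=-.4
def S(x,y):return (x+s,y+s)
obs=[("top",(-18,-206,H),S(531,133)),("top",(18,-206,H),S(524,101.6)),("top",(-18,-170,H),S(498.4,136.6)),("top",(18,-170,H),S(492,105)),
("side",(-18,-206,H),S(136.2,48.8)),("side",(18,-206,H),S(118,76.8)),("side",(-18,-170,H),S(167,60)),("side",(18,-170,H),S(148.8,87.5)),
("side",(-18,170,H),S(521.2,191.2)),("side",(18,170,H),S(510.8,226.8)),("side",(-18,206,H),S(560.5,205.8)),("side",(18,206,H),S(550.5,242.5)),
("side",(95,-216,12),(206.1,276.7)),("side",(95,216,12),(408.9,365.2)),("top",(-35,-216,6),(424.7,242)),
("top",(-18,206,12),(219.3,260.1)),("top",(-18,170,12),(233.9,258.3)),("top",(-18,-170,12),(409.8,235.1)),
("side",(18,170,12),(401.7,317.1)),("side",(18,206,12),(418.1,324.3)),("side",(18,-170,12),(243.2,250)),
("top",(-26,-258,'m'),(481.4,206.6)),("top",(-26,-206,'m'),(448.9,211.1)),("side",(26,-258,'m'),(167.9,191.7)),("side",(26,-206,'m'),(196.7,204.1)),
]
def model(p,l):
    if l[2]=='m': return W(p,(l[0],l[1]+p[4],p[3]-4))
    return W(p,l)
def mk(sy,only=None):
    def res(p):
        r=[proj(n,model(p,l),p)[0]-o for n,l,o in obs if only is None or l[2]!='m' or n==only]
        e=p[5:17].reshape(2,2,3)
        return np.r_[np.concatenate(r),[p[4]/sy],(e[:,0]/1.5).ravel(),(e[:,1]/1.5).ravel()]
    return res
if __name__=="__main__":
  for sy in(.01,5):
   for only in (None,"top","side"):
    so=least_squares(mk(sy,only),[640,36,.15,250]+[0]*13,loss='soft_l1')
    p=so.x;C=np.linalg.inv(so.jac.T@so.jac)
    print(sy,only,p.round(3),"sd z",C[3,3]**.5)
    if only is None and sy==.01:
        for o in obs: print(o[:2],(proj(o[0],model(p,o[1]),p)[0]-o[2]).round(1))
        pickle.dump(p,open("p2.pkl","wb"))
E
python3 fit2.py
```

```text
0.01 None [ 6.40953e+02  3.60570e+01  1.53000e-01  2.45979e+02  0.00000e+00
  1.21400e+00  3.14000e-01 -8.70000e-02  1.89000e-01 -4.65000e-01
  1.16700e+00  3.66000e-01  3.70000e-02 -2.40000e-02 -2.16000e-01
 -5.23000e-01  2.13600e+00] sd z 2.5186789745935103
('top', (-18, -206, 540)) [1.3 0.2]
('top', (18, -206, 540)) [-0.  -1.5]
('top', (-18, -170, 540)) [-0.   0.1]
('top', (18, -170, 540)) [-1.5 -1.7]
('side', (-18, -206, 540)) [ 0.8 -0.5]
('side', (18, -206, 540)) [-1.2 -0.1]
('side', (-18, -170, 540)) [ 1.4 -0.9]
('side', (18, -170, 540)) [-0.2  0.8]
('side', (-18, 170, 540)) [-0.5 -1.6]
('side', (18, 170, 540)) [-1.3 -0.1]
('side', (-18, 206, 540)) [ 0.7 -0.1]
('side', (18, 206, 540)) [0.7 1. ]
('side', (95, -216, 12)) [ 0.3 -0.8]
('side', (95, 216, 12)) [ 0.1 -0.4]
('top', (-35, -216, 6)) [-0.5  0.4]
('top', (-18, 206, 12)) [-1.2  0.6]
('top', (-18, 170, 12)) [1.8 0.1]
('top', (-18, -170, 12)) [-8.3  1.6]
('side', (18, 170, 12)) [-1.   0.7]
('side', (18, 206, 12)) [-0.1  0.8]
('side', (18, -170, 12)) [0.7 1. ]
('top', (-26, -258, 'm')) [0.7 0.9]
('top', (-26, -206, 'm')) [1.9 
[... 666 characters left out ...]
0e+00
  1.01100e+00  4.80000e-02 -2.06000e-01  2.50000e-02 -1.97000e-01
  1.07200e+00  2.69000e-01  3.27000e-01  1.22000e-01 -2.25000e-01
 -1.97000e-01  1.97000e+00] sd z 3.7686036190625667
5 top [ 6.40998e+02  3.58440e+01  1.53000e-01  2.52501e+02  4.37700e+00
  1.00800e+00  9.50000e-02 -2.39000e-01  1.05000e-01 -1.87000e-01
  1.11600e+00  2.72000e-01  4.12000e-01  1.24000e-01 -1.54000e-01
 -2.39000e-01  1.97700e+00] sd z 6.375028797882628
5 side [ 6.40943e+02  3.58080e+01  1.53000e-01  2.51253e+02  2.68100e+00
  1.05000e+00  1.43000e-01 -2.84000e-01  1.42000e-01 -1.94000e-01
  1.11500e+00  1.93000e-01  4.65000e-01  1.41000e-01 -1.26000e-01
 -2.65000e-01  1.96400e+00] sd z 4.829895031146532
```

```bash
python3 - <<'E'
import cv2,pickle,numpy as np
d=pickle.load(open("d0.pkl","rb"))
def crop(n,x,y,w,h,s,a=1.3):
    p=d[n]["pixels"][y:y+h,x:x+w,::-1]
    im=cv2.resize(p,None,fx=s,fy=s,interpolation=cv2.INTER_CUBIC)
    im=cv2.convertScaleAbs(im,alpha=a)
    for i in range(0,w,10):
        cv2.line(im,(i*s,0),(i*s,6),(0,255,255),1);cv2.putText(im,str(x+i),(i*s,16),0,.35,(0,0,255),1)
    for i in range(0,h,10):
        cv2.line(im,(0,i*s),(6,i*s),(0,255,255),1);cv2.putText(im,str(y+i),(8,i*s+4),0,.35,(0,0,255),1)
    return im
cv2.imwrite("pics/z4.png",np.vstack([np.hstack([crop("top",192,195,50,37,8),crop("top",400,170,50,37,8)]),np.hstack([crop("top",220,235,50,37,8,1.1),crop("top",380,205,50,37,8,1.1)])]))
cv2.imwrite("pics/z5.png",np.hstack([crop("side",200,160,50,70,8),crop("side",410,250,50,70,8)]))
E
```

```text
(no output)
```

View pics/z4.png

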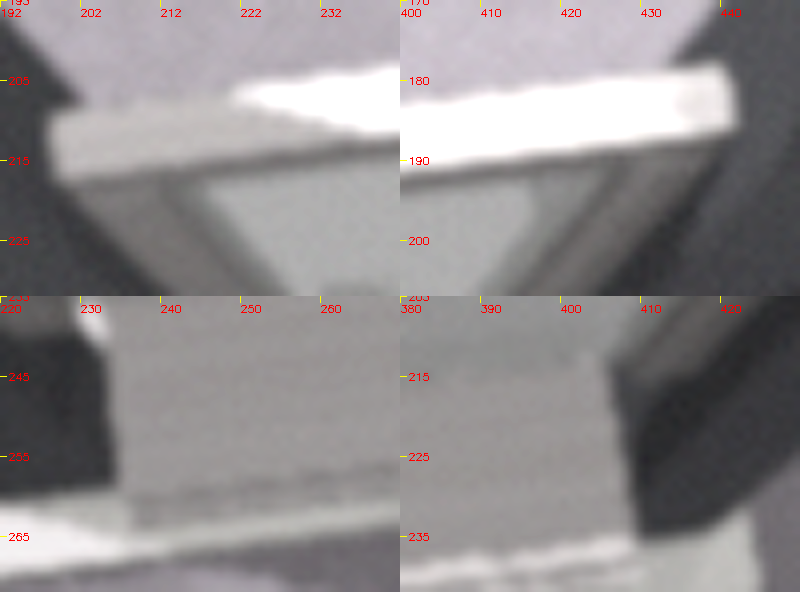

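View pics/z5.png

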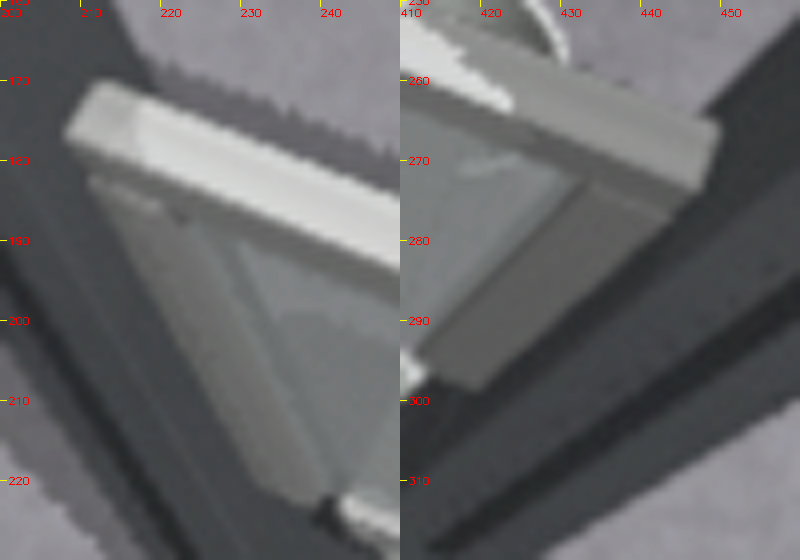

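```bash
cat > sash.py <<'E'
from fit2 import *
p=pickle.load(open("p2.pkl","rb"))
O=[("top",0,1,(198.4,217.4)),("top",1,1,(197.6,209.6)),("top",0,-1,(441.8,185.6)),("top",1,-1,(440.5,177.7)),
("side",0,-1,(212,169.6)),("side",1,-1,(207.7,176.8)),("side",0,1,(449.6,265.6)),("side",1,1,(446.9,273.6))]
def f(q): return np.concatenate([proj(n,W(p,(q[b],sg*q[3],q[2])),p)[0]-o for n,b,sg,o in O])
s=least_squares(f,[-5,5,300,168]);print("topbar xf xb z half",s.x.round(1));print(s.fun.reshape(-1,2).round(1))
O2=[(0,8,1,(236.2,264)),(0,8,-1,(409,235.9)),(4,16,1,(236,260))]
def g(q): return np.concatenate([proj("top",W(p,(q[0]+a,sg*150,q[1]+z)),p)[0]-o for a,z,sg,o in O2])
s2=least_squares(g,[-50,120]);print("lip x z",s2.x,s2.fun.round(1))
for x in(-50,-60): print(W(p,[(x,0,0)]))
E
python3 sash.py
```

```text
topbar xf xb z half [ -5.9   5.6 330.3 171.1]
[[-0.2 -0.3]
 [-0.1 -0.5]
 [-0.1  0.3]
 [-0.3  0.4]
 [ 0.  -0.1]
 [ 0.4 -0.3]
 [ 0.2  0.2]
 [ 0.1  0.3]]
lip x z [-48.19137472 151.44168354] [-0.5 -2.  -0.5  3.4 -1.3 -1. ]
[[591.53635655  28.44163804   0.        ]]
[[581.65302837  26.91854119   0.        ]]
```

>>> apply_moves --rows '[{"grip": 1, "xyz": [0.01, -0.03, 0.03], "turn": -3}, {"grip": 1, "xyz": [0.03, -0.07, 0.06], "turn": -9}, {"grip": 1, "xyz": [0.05, -0.12, 0.09], "turn": -15}, {"grip": 1, "xyz": [0.07, -0.17, 0.1], "turn": -21}, {"grip": 1, "xyz": [0.09, -0.22, 0.1], "turn": -27}, {"grip": 1, "xyz": [0.11, -0.27, 0.1], "turn": -33}, {"grip": 1, "xyz": [0.13, -0.32, 0.1], "turn": -39}, {"grip": 1, "xyz": [0.15, -0.37, 0.1], "turn": -45}, {"grip": 1, "xyz": [0.17, -0.42, 0.1], "turn": -51}, {"grip": 1, "xyz": [0.19, -0.47, 0.1], "turn": -57}, {"grip": 1, "xyz": [0.19, -0.5, 0.1], "turn": -57.7}, {"grip": 1, "xyz": [0.19, -0.5, 0.1], "turn": -57.7}]'

```text
t: 1.6
tcp_pos: [418.8, 25.5, 330.2]
ee_rot: [0.0, 0.997, 0.075, -0.001]
wrist_force: [0.1, 0.1, -0.6]
gripper_width: 85.7
```

```bash
python3 - <<'E'
from workcell import robot
import cv2
o=robot.get_obs();print(o['t'],o['tcp_pos'],o['ee_rot'],o['wrist_force'],o['qpos'])
for n in("side","top"):
    c=robot.capture(n)
    cv2.imwrite(f"pics/{n}1.png",c["pixels"][:,:,::-1])
E
```

```text
1.6 [418.75287013  25.52510583 330.17925889] [ 5.14077807e-05  9.97179473e-01  7.50428679e-02 -1.29008620e-03] [ 0.12952214  0.07799088 -0.59833447] [ 3.36238736e-02  1.83637580e-02  1.69335863e+00 -2.11770254e-04
  1.43244396e+00 -1.16573737e-01]
```

View pics/side1.png

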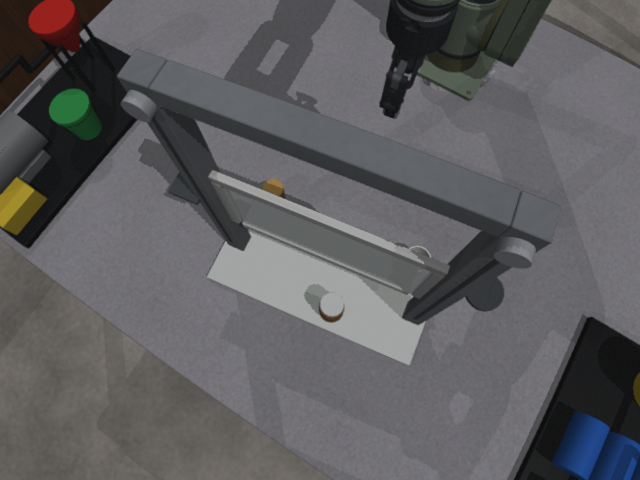

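View pics/top1.png

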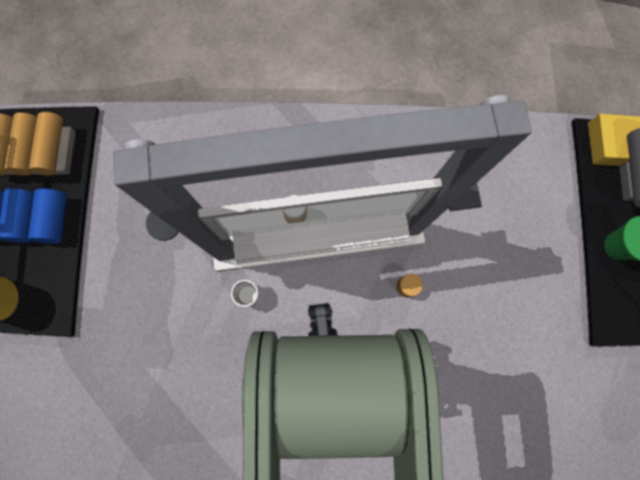

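```bash
python3 - <<'E'
import cv2,numpy as np
def f(n,x,y,w,h):
    i=cv2.imread(f"pics/{n}1.png")[y:y+h,x:x+w];return cv2.convertScaleAbs(cv2.resize(i,(400,480),interpolation=cv2.INTER_CUBIC),alpha=2.2)
cv2.imwrite("pics/g1.png",np.hstack([f("side",360,0,110,132),f("top",280,290,75,90)]))
E
```

```text
(no output)
```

View pics/g1.png

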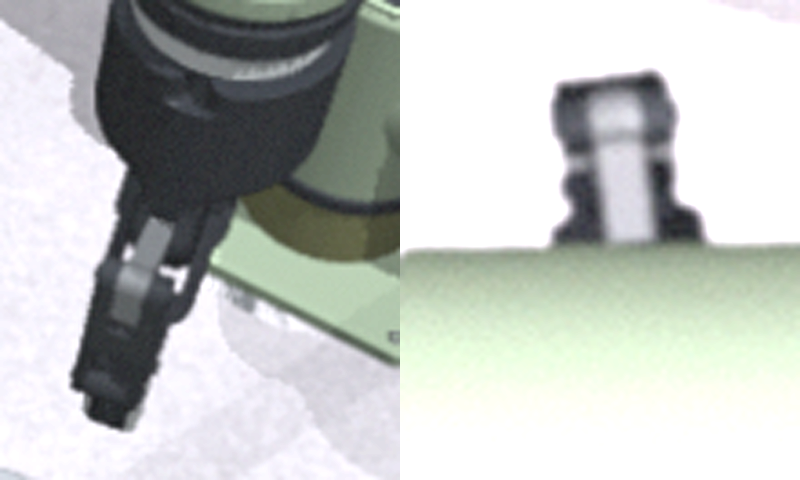

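Both views show a 2F-85-type hand. In the side view its fingertip is at about (392,112). In the top view a knuckle pokes out at about (320,310). The hand points straight down, so I'll check how the arm behaves at the limit of its reach, because tilted fingers would make it possible to push from beneath.

>>> apply_moves --rows '[{"grip": 1, "xyz": [-0.01, 0, 0.05], "turn": 0}, {"grip": 1, "xyz": [-0.01, 0, 0.1], "turn": 0}, {"grip": 1, "xyz": [-0.01, 0, 0.15], "turn": 0}, {"grip": 1, "xyz": [-0.01, 0, 0.2], "turn": 0}, {"grip": 1, "xyz": [-0.01, 0, 0.25], "turn": 0}, {"grip": 1, "xyz": [-0.01, 0, 0.3], "turn": 0}, {"grip": 1, "xyz": [-0.01, 0, 0.35], "turn": 0}, {"grip": 1, "xyz": [-0.01, 0, 0.4], "turn": 0}, {"grip": 1, "xyz": [-0.01, 0, 0.45], "turn": 0}]'

```text
t: 2.82
tcp_pos: [395.7, 27.7, 742.0]
ee_rot: [-0.0, 0.997, 0.078, 0.006]
wrist_force: [-43.8, -2.9, -0.8]
gripper_width: 85.3
```

```bash
python3 - <<'E'
from workcell import robot
o=robot.get_obs();print(o['t'],o['tcp_pos'],o['ee_rot'],o['wrist_force'],o['qpos'],o['qd'])
E
```

```text
2.825 [395.74908701  27.71799057 741.98904375] [-3.75281916e-04  9.96921996e-01  7.81949028e-02  5.65251416e-03] [-43.78219554  -2.90188195  -0.83058496] [ 3.99838520e-02  2.90404648e-01  2.13734169e-01  2.39969282e-03
  2.62618453e+00 -1.14473666e-01] [-0.00985424 -0.06952691 -0.05259405  0.00821151 -0.02436242 -0.00403749]
```

>>> apply_moves --rows '[{"grip": 1, "xyz": [0, 0, 0.0], "turn": 0}, {"grip": 1, "xyz": [0.0, 0, 0.03], "turn": 0}, {"grip": 1, "xyz": [0.0, 0, 0.06], "turn": 0}, {"grip": 1, "xyz": [0.0, 0, 0.06], "turn": 0}]'

```text
t: 3.32
tcp_pos: [378.5, 26.7, 753.2]
ee_rot: [-0.0, 0.997, 0.078, 0.02]
wrist_force: [-0.8, 0.3, 0.1]
gripper_width: 85.5
```

```bash
python3 - <<'E'
from workcell import robot
o=robot.get_obs();print(o['t'],o['tcp_pos'],o['ee_rot'],o['wrist_force'],o['qpos'],o['qd'])
E
```

```text
3.325 [378.45157223  26.71347988 753.15368644] [-5.73548468e-05  9.96720886e-01  7.83167909e-02  2.03458371e-02] [-0.80080608  0.28956999  0.11364097] [ 0.03870123  0.26142353  0.21410368  0.00350467  2.62540493 -0.11504224] [-0.0040374   0.02181625 -0.00081073 -0.00076824 -0.00907255  0.00098839]
```

```bash
cat > kin.py <<'E'
import numpy as np
from scipy.optimize import least_squares
D=[(575.0,231.3,.32022,1.56553,1.25740),(419.53,330.18,.018364,1.693359,1.432444),(np.hypot(378.4516,26.7135),753.154,.261424,.214104,2.625405),(np.hypot(395.749,27.718),741.989,.290405,.213734,2.626185)]
D[0]=(np.hypot(228.938,527.004),230.578)+D[0][2:]
def fk(q,j2,j3,j5):
    a1,a2,h,L,r0,e=q
    p=j2+j3+j5
    return (r0+a1*np.sin(j2)+a2*np.sin(j2+j3)-e*np.cos(j2+j3)+L*np.sin(p), h+a1*np.cos(j2)+a2*np.cos(j2+j3)+e*np.sin(j2+j3)+L*np.cos(p))
def f(q):
    r=[]
    for d in D:
        x,z=fk(q,*d[2:]); r+= [x-d[0],z-d[1]]
    return np.r_[r,(q[3]-250)/100]
if __name__=="__main__":
    s=least_squares(f,[500,400,200,250,0,0]);print(s.x,s.fun)
E
python3 kin.py
```

```text
[ 5.91761343e+02  4.16865370e+02  1.27905414e+02  3.05598543e+02
  3.14771963e-01 -2.55090340e+01] [-0.01434795  0.02144213  0.01421062 -0.01988167 -0.18872076 -0.00314901
  0.18885808  0.00158855  0.55598543]
```

```bash
cat > reach.py <<'E'
from kin import *
q=least_squares(f,[500,400,200,250,0,0]).x
def ik(r,z,p,guess=(0.3,1.7)):
    def g(v): 
        a=fk(q,v[0],v[1],p-v[0]-v[1]); return [(a[0]-r)/100,(a[1]-z)/100]
    s=least_squares(g,guess,bounds=([-.84,.21],[2.01,2.61])); return s.x,p-s.x.sum(),np.abs(s.fun).max()*100
for z in(120,150,200,255):
  for r in (560,590,620):
    out=[]
    for deg in range(180,60,-10):
        v,j5,e=ik(r,z,np.radians(deg))
        if e<1 and .05<=j5<=2.63: out.append((deg,v.round(2).tolist(),round(j5,2)))
    print(z,r,out[-1] if out else None)
E
python3 reach.py
```

```text
120 560 (150, [0.23, 2.14], np.float64(0.24))
120 590 (150, [0.27, 2.08], np.float64(0.26))
120 620 (150, [0.31, 2.02], np.float64(0.29))
150 560 (150, [0.19, 2.1], np.float64(0.33))
150 590 (140, [0.22, 2.17], np.float64(0.05))
150 620 (140, [0.26, 2.11], np.float64(0.08))
200 560 (140, [0.09, 2.16], np.float64(0.19))
200 590 (140, [0.14, 2.1], np.float64(0.2))
200 620 (140, [0.19, 2.04], np.float64(0.21))
255 560 (130, [0.01, 2.2], np.float64(0.06))
255 590 (130, [0.06, 2.15], np.float64(0.06))
255 620 (130, [0.11, 2.09], np.float64(0.07))
```

>>> apply_moves --rows '[{"grip": 1, "xyz": [0.05, 0, 0.04], "turn": 0}, {"grip": 1, "xyz": [0.1, 0, 0.08], "turn": 0}, {"grip": 1, "xyz": [0.15, 0, 0.12], "turn": 0}, {"grip": 1, "xyz": [0.2, 0, 0.18], "turn": 0}, {"grip": 1, "xyz": [0.2, 0, 0.24], "turn": 0}, {"grip": 1, "xyz": [0.2, 0, 0.3], "turn": 0}]'

```text
t: 4.08
tcp_pos: [384.9, 19.0, 749.4]
ee_rot: [-0.001, 0.997, 0.078, 0.015]
wrist_force: [0.5, 0.0, 0.1]
gripper_width: 85.4
```

```bash
cat > st.py <<'E'
from workcell import robot
import numpy as np
from scipy.spatial.transform import Rotation as R
o=robot.get_obs()
w=o['ee_rot'];M=R.from_quat([w[1],w[2],w[3],w[0]]).as_matrix()
print("t",o['t'],"tcp",o['tcp_pos'].round(1),"toolx",M[:,0].round(2),"toolz",M[:,2].round(3),"F",o['wrist_force'].round(1),"q",o['qpos'].round(3),"gw",round(o['gripper_width'],1))
E
python3 st.py
```

```text
t 4.075 tcp [384.9  19.  749.4] toolx [0.99 0.16 0.03] toolz [ 0.031  0.004 -1.   ] F [0.5 0.  0.1] q [ 0.017  0.271  0.214  0.007  2.625 -0.134] gw 85.4
```

>>> apply_moves --rows '[{"grip": 0, "xyz": [0.04, 0, -0.05], "turn": 0}, {"grip": -1, "xyz": [0.09, 0, -0.09], "turn": 0}, {"grip": -1, "xyz": [0.14, 0, -0.1], "turn": 0}, {"grip": -1, "xyz": [0.19, 0, -0.1], "turn": 0}, {"grip": -1, "xyz": [0.24, 0, -0.08], "turn": 0}, {"grip": -1, "xyz": [0.28, 0, -0.05], "turn": 0}, {"grip": -1, "xyz": [0.32, 0, -0.01], "turn": 0}, {"grip": -1, "xyz": [0.36, 0, 0.03], "turn": 0}, {"grip": -1, "xyz": [0.4, 0, 0.06], "turn": 0}, {"grip": -1, "xyz": [0.44, 0, 0.09], "turn": 0}]'

```text
t: 5.32
tcp_pos: [627.9, 16.1, 618.2]
ee_rot: [0.0, 0.996, 0.078, 0.034]
wrist_force: [0.1, -0.7, -0.3]
gripper_width: 0.1
```

```bash
python3 st.py
```

```text
t 5.325 tcp [627.9  16.1 618.2] toolx [0.99 0.16 0.07] toolz [ 0.067  0.005 -0.998] F [ 0.1 -0.7 -0.3] q [ 0.005  0.538  0.214  0.006  2.322 -0.147] gw 0.1
```

>>> apply_moves --rows '[{"grip": -1, "xyz": [0.05, 0, 0.05], "turn": 0}, {"grip": -1, "xyz": [0.1, 0, 0.1], "turn": 0}, {"grip": -1, "xyz": [0.15, 0, 0.15], "turn": 0}, {"grip": -1, "xyz": [0.2, 0, 0.2], "turn": 0}, {"grip": -1, "xyz": [0.25, 0, 0.25], "turn": 0}, {"grip": -1, "xyz": [0.25, 0, 0.25], "turn": 0}, {"grip": -1, "xyz": [0.25, 0, 0.25], "turn": 0}]'

```text
t: 6.2
tcp_pos: [657.7, 13.3, 604.9]
ee_rot: [0.001, 0.996, 0.078, 0.052]
wrist_force: [-1.0, -0.2, 0.7]
gripper_width: 0.0
```

```bash
python3 st.py
```

```text
t 6.2 tcp [657.7  13.3 604.9] toolx [0.98 0.16 0.1 ] toolz [ 0.104  0.006 -0.995] F [-1.  -0.2  0.7] q [-0.     0.561  0.215  0.008  2.262 -0.152] gw 0.0
```

>>> apply_moves --rows '[{"grip": -1, "xyz": [0.4, 0, 0.3], "turn": 0}]'

```text
t: 6.32
tcp_pos: [674.3, 12.8, 601.8]
ee_rot: [0.002, 0.995, 0.078, 0.069]
wrist_force: [-0.9, -0.2, 0.5]
gripper_width: -0.0
```

>>> apply_moves --rows '[{"grip": -1, "xyz": [0.4, 0, 0.3], "turn": 0}]'

```text
t: 6.45
tcp_pos: [691.8, 12.2, 598.1]
ee_rot: [0.003, 0.993, 0.078, 0.087]
wrist_force: [0.6, 0.1, 0.6]
gripper_width: 0.1
```

```bash
python3 st.py
```

```text
t 6.45 tcp [691.8  12.2 598.1] toolx [0.97 0.16 0.17] toolz [ 0.172  0.007 -0.985] F [0.6 0.1 0.6] q [-2.000e-03  5.760e-01  2.150e-01  9.000e-03  2.177e+00 -1.530e-01] gw 0.1
```

>>> apply_moves --rows '[{"grip": -1, "xyz": [0.4, 0, 0.4], "turn": 0}]'

```text
t: 6.58
tcp_pos: [702.9, 11.7, 599.9]
ee_rot: [0.004, 0.992, 0.078, 0.104]
wrist_force: [-0.2, -0.2, -0.3]
gripper_width: 0.2
```

>>> apply_moves --rows '[{"grip": -1, "xyz": [0.4, 0, 0.4], "turn": 0}]'

```text
t: 6.7
tcp_pos: [713.1, 11.3, 604.1]
ee_rot: [0.005, 0.989, 0.078, 0.123]
wrist_force: [0.2, -0.6, 0.8]
gripper_width: -0.4
```

>>> apply_moves --rows '[{"grip": -1, "xyz": [0.4, 0, 0.4], "turn": 0}]'

```text
t: 6.82
tcp_pos: [724.3, 10.9, 608.1]
ee_rot: [0.006, 0.987, 0.077, 0.142]
wrist_force: [0.1, 0.4, 1.2]
gripper_width: 0.0
```

>>> apply_moves --rows '[{"grip": -1, "xyz": [0.4, 0, 0.4], "turn": 0}]'

```text
t: 6.95
tcp_pos: [736.0, 10.5, 612.3]
ee_rot: [0.008, 0.984, 0.077, 0.162]
wrist_force: [-1.1, -0.8, -0.4]
gripper_width: 0.2
```

>>> apply_moves --rows '[{"grip": -1, "xyz": [0.4, 0, 0.4], "turn": 0}]'

```text
t: 7.08
tcp_pos: [747.9, 10.1, 616.9]
ee_rot: [0.009, 0.98, 0.077, 0.182]
wrist_force: [-0.3, -0.5, -0.0]
gripper_width: -0.2
```

>>> apply_moves --rows '[{"grip": -1, "xyz": [0.4, 0, 0.4], "turn": 0}]'

```text
t: 7.2
tcp_pos: [760.1, 9.8, 621.8]
ee_rot: [0.01, 0.976, 0.076, 0.202]
wrist_force: [0.5, 0.1, 0.3]
gripper_width: -0.2
```

```bash
python3 st.py
```

```text
t 7.2 tcp [760.1   9.8 621.8] toolx [0.91 0.15 0.39] toolz [ 0.396  0.011 -0.918] F [0.5 0.1 0.3] q [-0.008  0.573  0.215  0.015  1.947 -0.156] gw -0.2
```

```bash
cat > ik6.py <<'E'
from kin import *
from scipy.spatial.transform import Rotation as R
D.append((760.16,621.8,.573,.215,1.947))
q=least_squares(f,[500,400,200,250,0,0]).x
def FK(J):
    a1,a2,h,L,r0,e=q;j1,j2,j3,j4,j5,j6=J
    rz=lambda a:R.from_euler('z',a); 
    b=j2+j3
    r=r0+a1*np.sin(j2)+a2*np.sin(b)-e*np.cos(b); z=h+a1*np.cos(j2)+a2*np.cos(b)+e*np.sin(b)
    # frame with z along forearm: Ry(b); j4 about z (sign: + -> +y), j5 about y
    Rt=R.from_euler('z',j1)*R.from_euler('y',b)*R.from_euler('z',S4*j4)*R.from_euler('y',j5)*R.from_euler('z',S6*j6)
    w=R.from_euler('z',j1).apply([r,0,z])
    return w+Rt.apply([0,0,L]),Rt
S4=1;S6=1
if __name__=="__main__":
    print(q)
    t,Rt=FK([-.008,.573,.215,.015,1.947,-.156]);print(t,Rt.as_matrix().round(3))
E
python3 ik6.py
```

```text
[ 5.91112173e+02  4.17003892e+02  1.41309599e+02  3.18548927e+02
  2.75589018e-01 -2.52688740e+01]
[760.17202519  -1.63745712 621.63701406] [[-0.907 -0.145  0.396]
 [-0.154  0.988  0.011]
 [-0.392 -0.051 -0.918]]
```

```bash
cat > plan.py <<'E'
from ik6 import *
lo=np.array([-3.11,-.84,.21,-1.34,.05,-2.56]);hi=np.array([3.11,2.01,2.61,4.49,2.63,2.56])
def target(T,az):
    T,az=np.radians([T,az])
    # tool: start from down w/ x along azimuth, tilt fwd by T
    return None
def IK(pos,Rm,g):
    def c(J):
        t,Rt=FK(J); return np.r_[(t-pos)/300,(Rt*Rm.inv()).as_rotvec()]
    s=least_squares(c,np.clip(g,lo+1e-3,hi-1e-3),bounds=(lo,hi));return s.x,s.cost
J0=np.array([-.008,.573,.215,.015,1.947,-.156])
R0=FK(J0)[1];z0=R0.as_matrix()[:,2]
T0=np.degrees(np.arccos(-z0[2]))
ax=np.cross(z0,[0,0,1]);ax/=np.linalg.norm(ax)
for T in(40,50,60,70):
  for turn in(0,25,40,55):
    Rm=R.from_euler('z',turn,degrees=True)*R.from_rotvec(ax*np.radians(T-T0))*R0
    J=J0.copy();out=[]
    # path
    N=12
    start=np.array([760,10,700]);J,_=IK(start,R.from_rotvec(ax*np.radians(T-T0))*R0,J)
    for k in range(1,9): J,c=IK(start,R.from_euler('z',turn*k/8,degrees=True)*R.from_rotvec(ax*np.radians(T-T0))*R0,J)
    pts=[(480,-20,600),(480,-20,130),(600,30,130),(600,30,250)]
    p=start
    for g in pts:
        g=np.array(g,float)
        for k in range(1,9): J,c=IK(p+(g-p)*k/8,Rm,J)
        p=g;out.append((J.round(2).tolist(),round(c,4)))
    print(T,turn);[print("   ",o) for o in out]
E
python3 plan.py
```

```text
40 0
    ([-0.09, -0.21, 1.42, 0.08, 1.24, -0.25], np.float64(0.0))
    ([-0.1, 0.1, 2.43, 2.33, 0.11, -2.56], np.float64(0.0))
    ([0.03, 0.26, 2.21, 2.43, 0.05, -2.56], np.float64(0.0007))
    ([0.06, 0.09, 2.02, -0.07, 0.33, -0.04], np.float64(0.0))
40 25
    ([-0.36, -0.14, 1.37, 0.5, 1.42, -0.9], np.float64(0.0))
    ([-0.36, 0.15, 2.36, 1.36, 0.5, -2.15], np.float64(0.0))
    ([-0.15, 0.29, 2.14, 1.31, 0.39, -1.91], np.float64(0.0))
    ([-0.15, 0.13, 1.98, 0.75, 0.57, -1.29], np.float64(0.0))
40 40
    ([-0.44, -0.07, 1.3, 0.63, 1.59, -1.18], np.float64(0.0))
    ([-0.44, 0.21, 2.27, 1.14, 0.71, -2.22], np.float64(0.0))
    ([-0.23, 0.34, 2.06, 1.14, 0.62, -2.01], np.float64(0.0))
    ([-0.23, 0.19, 1.9, 0.83, 0.8, -1.61], np.float64(0.0))
40 55
    ([-0.48, 0.02, 1.22, 0.71, 1.76, -1.41], np.float64(0.0))
    ([-0.48, 0.28, 2.16, 0.97, 0.89, -2.3], np.float64(0.0))
    ([-0.28, 0.4, 1.96, 0.98, 0.83, -2.11], np.float64(0.0))
    ([-0.28, 0.26, 1.8, 0.81, 1.01, -1.82], np.float64(0.0))
50 0
    ([-0.11, -0.29, 1.57, 0.13, 1.0, -0.29], np.float64(0.0))
    ([-0.21, 0.08, 2.47,
[... 2297 characters left out ...]
-0.59, 0.23, 2.42, 1.66, 0.91, -2.56], np.float64(0.0371))
    ([-0.33, 0.37, 2.25, 1.88, 0.81, -2.56], np.float64(0.0292))
    ([-0.31, 0.2, 2.27, 1.95, 0.8, -2.56], np.float64(0.0018))
70 40
    ([-0.71, -0.14, 1.69, 1.22, 1.45, -1.64], np.float64(0.0))
    ([-0.65, 0.35, 2.3, 1.4, 1.09, -2.56], np.float64(0.0287))
    ([-0.41, 0.46, 2.15, 1.62, 1.0, -2.56], np.float64(0.017))
    ([-0.42, 0.3, 2.18, 1.68, 1.04, -2.56], np.float64(0.0))
70 55
    ([-0.71, -0.0, 1.57, 1.22, 1.69, -1.74], np.float64(0.0))
    ([-0.65, 0.45, 2.15, 1.2, 1.25, -2.56], np.float64(0.0221))
    ([-0.45, 0.56, 2.02, 1.39, 1.18, -2.56], np.float64(0.0088))
    ([-0.47, 0.4, 2.02, 1.41, 1.24, -2.49], np.float64(0.0))
```

>>> apply_moves --rows '[{"grip": -1, "xyz": [0.4, 0, 0.4], "turn": 0}]'

```text
t: 7.32
tcp_pos: [772.5, 9.5, 627.0]
ee_rot: [0.012, 0.972, 0.076, 0.222]
wrist_force: [-0.7, -0.3, -0.0]
gripper_width: -0.2
```

>>> apply_moves --rows '[{"grip": -1, "xyz": [0.4, 0, 0.4], "turn": 0}]'

```text
t: 7.45
tcp_pos: [785.1, 9.2, 632.5]
ee_rot: [0.013, 0.967, 0.076, 0.243]
wrist_force: [-0.1, -0.1, -0.3]
gripper_width: 0.3
```

>>> apply_moves --rows '[{"grip": -1, "xyz": [0.4, 0, 0.4], "turn": 0}]'

```text
t: 7.58
tcp_pos: [797.9, 9.0, 638.3]
ee_rot: [0.014, 0.962, 0.075, 0.263]
wrist_force: [-0.4, -0.9, -0.4]
gripper_width: -0.0
```

>>> apply_moves --rows '[{"grip": -1, "xyz": [0.4, 0, 0.4], "turn": 0}]'

```text
t: 7.7
tcp_pos: [810.7, 8.7, 644.5]
ee_rot: [0.016, 0.956, 0.075, 0.284]
wrist_force: [0.3, -0.5, 0.3]
gripper_width: -0.0
```

>>> apply_moves --rows '[{"grip": -1, "xyz": [0.4, 0, 0.4], "turn": 0}]'

```text
t: 7.82
tcp_pos: [823.6, 8.5, 650.9]
ee_rot: [0.017, 0.95, 0.074, 0.304]
wrist_force: [-0.1, -0.7, 1.0]
gripper_width: 0.1
```

>>> apply_moves --rows '[{"grip": -1, "xyz": [0.4, 0, 0.4], "turn": 0}]'

```text
t: 7.95
tcp_pos: [836.6, 8.3, 657.6]
ee_rot: [0.018, 0.943, 0.073, 0.325]
wrist_force: [0.0, -0.5, -0.4]
gripper_width: -0.2
```

>>> apply_moves --rows '[{"grip": -1, "xyz": [0.4, 0, 0.4], "turn": 0}]'

```text
t: 8.07
tcp_pos: [849.5, 8.1, 664.5]
ee_rot: [0.02, 0.935, 0.073, 0.345]
wrist_force: [0.3, 0.1, 0.5]
gripper_width: 0.1
```

>>> apply_moves --rows '[{"grip": -1, "xyz": [0.4, 0, 0.4], "turn": 0}]'

```text
t: 8.2
tcp_pos: [862.3, 7.9, 671.7]
ee_rot: [0.021, 0.928, 0.072, 0.366]
wrist_force: [-0.0, -0.5, 0.3]
gripper_width: -0.1
```

```bash
python3 st.py
```

```text
t 8.2 tcp [862.3   7.9 671.7] toolx [0.72 0.15 0.68] toolz [ 0.681  0.014 -0.732] F [-0.  -0.5  0.3] q [-0.012  0.588  0.215  0.022  1.59  -0.158] gw -0.1
```

>>> apply_moves --rows '[{"grip": -1, "xyz": [0.4, 0, 0.4], "turn": 0}]'

```text
t: 8.32
tcp_pos: [875.1, 7.8, 679.1]
ee_rot: [0.022, 0.92, 0.071, 0.386]
wrist_force: [-0.6, 0.0, 0.6]
gripper_width: -0.3
```

>>> apply_moves --rows '[{"grip": -1, "xyz": [0.4, 0, 0.4], "turn": 0}]'

```text
t: 8.45
tcp_pos: [887.7, 7.7, 686.6]
ee_rot: [0.024, 0.911, 0.071, 0.406]
wrist_force: [-0.1, -0.5, -0.1]
gripper_width: -0.2
```

```bash
python3 st.py; cat > plan2.py <<'E'
from plan import *
J=np.array([-.012,.588,.215,.022,1.51,-.158]);p,R0=FK(J);print(p)
turn=35
for k in range(1,9): J,c=IK(p+(np.array([500,-20,640])-p)*k/8,R.from_euler('z',turn*k/8,degrees=True)*R0,J)
Rm=R.from_euler('z',turn,degrees=True)*R0;p=np.array([500,-20,640.])
for g in [(480,-20,600),(480,-20,350),(480,-20,130),(500,-10,130),(530,10,130),(600,30,130),(600,30,200),(600,30,250)]:
    g=np.array(g,float)
    for k in range(1,9): J,c=IK(p+(g-p)*k/8,Rm,J)
    p=g;print(g,J.round(2),round(c,4))
E
python3 plan2.py | tail -9
```

```text
t 8.45 tcp [887.7   7.7 686.6] toolx [0.66 0.15 0.74] toolz [ 0.743  0.014 -0.669] F [-0.1 -0.5 -0.1] q [-0.013  0.595  0.215  0.024  1.494 -0.159] gw -0.2
[880.45696696  -3.57092261 689.3404786 ]
[480. -20. 600.] [-0.5  -0.13  1.43  0.74  1.45 -1.21] 0.0
[480. -20. 350.] [-0.5  -0.09  2.01  0.9   1.02 -1.68] 0.0
[480. -20. 130.] [-0.5   0.24  2.37  1.46  0.73 -2.51] 0.0
[500. -10. 130.] [-0.45  0.25  2.34  1.49  0.71 -2.49] 0.0
[530.  10. 130.] [-0.36  0.27  2.3   1.53  0.66 -2.46] 0.0
[600.  30. 130.] [-0.26  0.34  2.17  1.54  0.61 -2.36] 0.0
[600.  30. 200.] [-0.26  0.23  2.09  1.27  0.64 -2.02] 0.0
[600.  30. 250.] [-0.26  0.16  2.02  1.1   0.69 -1.82] 0.0
```

>>> apply_moves --rows '[{"grip": -1, "xyz": [-0.04, 0, 0.0], "turn": 0}, {"grip": -1, "xyz": [-0.08, 0, 0.0], "turn": 3}, {"grip": -1, "xyz": [-0.12, 0, 0.0], "turn": 7}, {"grip": -1, "xyz": [-0.17, 0, 0.0], "turn": 11}, {"grip": -1, "xyz": [-0.22, -0.01, 0.0], "turn": 15}, {"grip": -1, "xyz": [-0.27, -0.015, 0.0], "turn": 20}, {"grip": -1, "xyz": [-0.32, -0.02, 0.0], "turn": 25}, {"grip": -1, "xyz": [-0.37, -0.025, -0.01], "turn": 30}, {"grip": -1, "xyz": [-0.41, -0.03, -0.03], "turn": 35}, {"grip": -1, "xyz": [-0.41, -0.03, -0.08], "turn": 35}, {"grip": -1, "xyz": [-0.41, -0.03, -0.08], "turn": 35}]'

```text
t: 9.82
tcp_pos: [476.2, -22.4, 601.8]
ee_rot: [-0.102, 0.849, 0.339, 0.391]
wrist_force: [-0.6, -1.1, 0.9]
gripper_width: 0.1
```

```bash
python3 st.py
```

```text
t 9.825 tcp [476.2 -22.4 601.8] toolx [0.46 0.5  0.73] toolz [ 0.595  0.439 -0.673] F [-0.6 -1.1  0.9] q [-0.55  -0.134  1.429  0.759  1.486 -1.233] gw 0.1
```

>>> apply_moves --rows '[{"grip": -1, "xyz": [0, 0, -0.03], "turn": 0}, {"grip": -1, "xyz": [0, 0, -0.07], "turn": 0}, {"grip": -1, "xyz": [0, 0, -0.12], "turn": 0}, {"grip": -1, "xyz": [0, 0, -0.17], "turn": 0}, {"grip": -1, "xyz": [0, 0, -0.22], "turn": 0}, {"grip": -1, "xyz": [0, 0, -0.27], "turn": 0}, {"grip": -1, "xyz": [0, 0, -0.32], "turn": 0}, {"grip": -1, "xyz": [0, 0, -0.37], "turn": 0}, {"grip": -1, "xyz": [0, 0, -0.41], "turn": 0}, {"grip": -1, "xyz": [0.005, 0, -0.44], "turn": 0}, {"grip": -1, "xyz": [0.01, 0.005, -0.46], "turn": 0}, {"grip": -1, "xyz": [0.03, 0.01, -0.48], "turn": 0}, {"grip": -1, "xyz": [0.06, 0.025, -0.49], "turn": 0}, {"grip": -1, "xyz": [0.06, 0.025, -0.495], "turn": 0}]'

```text
t: 11.58
tcp_pos: [542.3, 1.9, 109.2]
ee_rot: [-0.101, 0.848, 0.341, 0.394]
wrist_force: [-0.2, -1.3, 0.8]
gripper_width: -0.4
```

```bash
python3 st.py; python3 - <<'E'
from workcell import robot
import cv2
for n in("side","top"):
    c=robot.capture(n)
    cv2.imwrite(f"pics/{n}2.png",c["pixels"][:,:,::-1])
E
```

```text
t 11.575 tcp [542.3   1.9 109.2] toolx [0.46 0.5  0.74] toolz [ 0.599  0.439 -0.67 ] F [-0.2 -1.3  0.8] q [-0.404  0.338  2.294  1.576  0.693 -2.557] gw -0.4
```

View pics/top2.png

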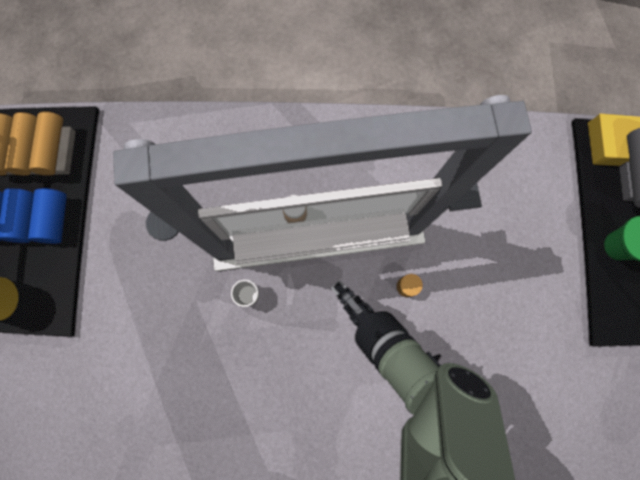

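View pics/side2.png

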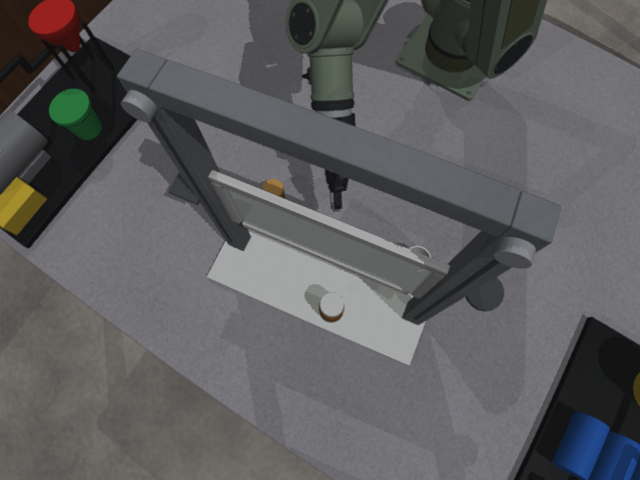

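Top view: the fingertip is at (338,287), just in front of the lip edge at row ~250, and the beaker, roller and jar haven't moved. Side view: the fingertip is at (337,208). Next I'll slide it in beneath the lip.

>>> apply_moves --rows '[{"grip": -1, "xyz": [0.012, 0.006, 0.0], "turn": 0}, {"grip": -1, "xyz": [0.025, 0.012, 0.0], "turn": 0}, {"grip": -1, "xyz": [0.037, 0.019, 0.0], "turn": 0}, {"grip": -1, "xyz": [0.05, 0.026, 0.0], "turn": 0}, {"grip": -1, "xyz": [0.05, 0.026, 0.0], "turn": 0}]'

```text
t: 12.3
tcp_pos: [589.9, 28.7, 108.3]
ee_rot: [-0.102, 0.848, 0.341, 0.392]
wrist_force: [-1.3, -0.2, 0.2]
gripper_width: 0.3
```

>>> apply_moves --rows '[{"grip": -1, "xyz": [0, 0, 0.004], "turn": 0}, {"grip": -1, "xyz": [0, 0, 0.008], "turn": 0}, {"grip": -1, "xyz": [0, 0, 0.012], "turn": 0}]'

```text
t: 12.68
tcp_pos: [589.7, 28.5, 120.7]
ee_rot: [-0.101, 0.848, 0.34, 0.392]
wrist_force: [-1.3, -1.0, 0.7]
gripper_width: -0.2
```

```bash
python3 st.py
```

```text
t 12.675 tcp [589.7  28.5 120.7] toolx [0.46 0.5  0.73] toolz [ 0.597  0.439 -0.671] F [-1.3 -1.   0.7] q [-0.299  0.353  2.201  1.562  0.638 -2.426] gw -0.2
```

>>> apply_moves --rows '[{"grip": -1, "xyz": [0, 0, 0.004], "turn": 0}, {"grip": -1, "xyz": [0, 0, 0.008], "turn": 0}, {"grip": -1, "xyz": [0, 0, 0.012], "turn": 0}]'

```text
t: 13.05
tcp_pos: [589.7, 28.4, 133.0]
ee_rot: [-0.101, 0.848, 0.34, 0.392]
wrist_force: [0.3, 0.1, -0.5]
gripper_width: -0.1
```

>>> apply_moves --rows '[{"grip": -1, "xyz": [0, 0, 0.004], "turn": 0}, {"grip": -1, "xyz": [0, 0, 0.008], "turn": 0}, {"grip": -1, "xyz": [0, 0, 0.012], "turn": 0}]'

```text
t: 13.42
tcp_pos: [588.8, 28.5, 144.3]
ee_rot: [-0.102, 0.849, 0.341, 0.391]
wrist_force: [-3.3, -1.7, -3.2]
gripper_width: -0.1
```

>>> apply_moves --rows '[{"grip": -1, "xyz": [0, 0, 0.004], "turn": 0}, {"grip": -1, "xyz": [0, 0, 0.008], "turn": 0}, {"grip": -1, "xyz": [0, 0, 0.012], "turn": 0}]'

```text
t: 13.8
tcp_pos: [588.6, 28.6, 156.5]
ee_rot: [-0.102, 0.849, 0.341, 0.391]
wrist_force: [-3.0, -0.8, -3.0]
gripper_width: -0.0
```

```bash
python3 st.py; python3 - <<'E'
from workcell import robot
import cv2
for n in("side","top"):
    c=robot.capture(n)
    cv2.imwrite(f"pics/{n}3.png",c["pixels"][:,:,::-1])
E
```

```text
t 13.8 tcp [588.6  28.6 156.5] toolx [0.46 0.5  0.73] toolz [ 0.595  0.439 -0.673] F [-3.  -0.8 -3. ] q [-0.3    0.287  2.162  1.418  0.646 -2.248] gw -0.0
```

View pics/top3.png

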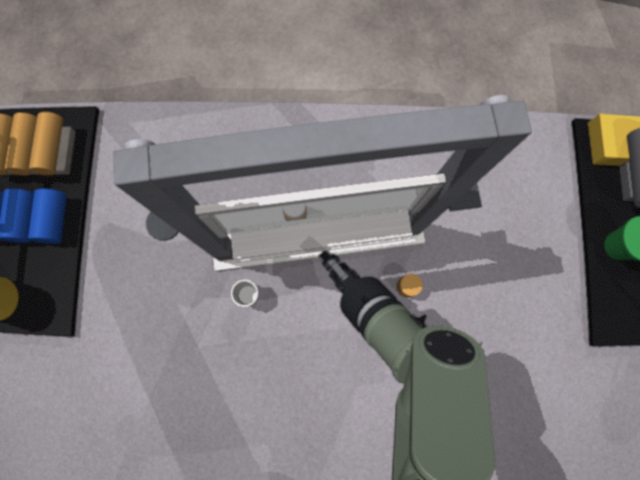

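The top view shows the tip at (325,255), beneath the lip's front edge. The window's top bar has moved (left end at about (197,208)), so it is rising with about 3 N of upward push. Next I'll measure the window height in the pictures.

```bash
cat > meas.py <<'E'
import sys
from sash import *
x=s.x
n2=sys.argv[1]
def track(n):
    a=cv2.cvtColor(d[n]["pixels"],cv2.COLOR_RGB2GRAY);b=cv2.imread(f"pics/{n}{n2}.png",0)
    return a,b
def meas():
    # edge-based: search z maximising correlation of patches round predicted bar points
    out={}
    for n in("top","side"):
        a,b=track(n);best=[]
        zs=np.arange(320,480,0.5)
        pts=[(X,Y,0) for Y in np.linspace(-165,165,34) for X in (x[0],x[1])]
        off=np.array([(i,j) for i in range(-4,5) for j in range(-4,5)],float)
        def samp(im,z):
            P=W(p,np.array(pts)+[0,0,z]);u=proj(n,P,p)
            m=(u[:,None,:]+off).astype(np.float32).reshape(-1,1,2)
            return cv2.remap(im.astype(np.float32),m[:,:,0],m[:,:,1],cv2.INTER_LINEAR).ravel().reshape(len(pts),-1)
        A=samp(a,x[2]);
        def ncc(z):
            B=samp(b,z);A0=A-A.mean(1,keepdims=True);B0=B-B.mean(1,keepdims=True)
            return np.median((A0*B0).sum(1)/np.sqrt((A0**2).sum(1)*(B0**2).sum(1)+1e-6))
        v=np.array([ncc(z) for z in zs]);out[n]=(zs[v.argmax()],v.max())
    return out
o=meas();print({k:(float(v[0])-180,round(float(v[1]),2)) for k,v in o.items()},"lip underside z; start",round(x[2]-180,1))
E
python3 meas.py 2|tail -1; python3 meas.py 3|tail -1
```

```text
{'top': (150.5, 1.0), 'side': (150.5, 1.0)} lip underside z; start 150.3
{'top': (170.5, 1.0), 'side': (169.5, 0.99)} lip underside z; start 150.3
```

>>> apply_moves --rows '[{"grip": -1, "xyz": [0, 0, 0.006], "turn": 0}, {"grip": -1, "xyz": [0, 0, 0.012], "turn": 0}, {"grip": -1, "xyz": [0, 0, 0.018], "turn": 0}, {"grip": -1, "xyz": [0, 0, 0.025], "turn": 0}, {"grip": -1, "xyz": [0, 0, 0.032], "turn": 0}, {"grip": -1, "xyz": [0, 0, 0.039], "turn": 0}, {"grip": -1, "xyz": [0, 0, 0.046], "turn": 0}, {"grip": -1, "xyz": [0, 0, 0.053], "turn": 0}, {"grip": -1, "xyz": [0, 0, 0.058], "turn": 0}, {"grip": -1, "xyz": [0, 0, 0.062], "turn": 0}, {"grip": -1, "xyz": [0, 0, 0.065], "turn": 0}, {"grip": -1, "xyz": [0, 0, 0.066], "turn": 0}]'

```text
t: 15.4
tcp_pos: [588.7, 28.7, 223.4]
ee_rot: [-0.102, 0.848, 0.341, 0.392]
wrist_force: [-4.7, -1.6, -3.0]
gripper_width: -0.1
```

```bash
python3 st.py; python3 - <<'E'
from workcell import robot
import cv2
for n in("side","top"):
    c=robot.capture(n)
    cv2.imwrite(f"pics/{n}4.png",c["pixels"][:,:,::-1])
E
python3 meas.py 4|tail -1
python3 - <<'E'
import cv2,numpy as np
def crop(n,x,y,w,h,s,a=1.3):
    p=cv2.imread(f"pics/{n}4.png")[y:y+h,x:x+w]
    return cv2.convertScaleAbs(cv2.resize(p,None,fx=s,fy=s,interpolation=cv2.INTER_CUBIC),alpha=a)
cv2.imwrite("pics/g4.png",np.vstack([crop("top",190,140,200,75,4)[:, :],crop("top",300,170,200,75,4)]))
E
```

```text
t 15.4 tcp [588.7  28.7 223.4] toolx [0.46 0.5  0.73] toolz [ 0.596  0.44  -0.672] F [-4.7 -1.6 -3. ] q [-0.3    0.184  2.076  1.189  0.697 -1.956] gw -0.1
{'top': (239.5, 0.97), 'side': (237.0, 0.94)} lip underside z; start 150.3
```

View pics/top4.png

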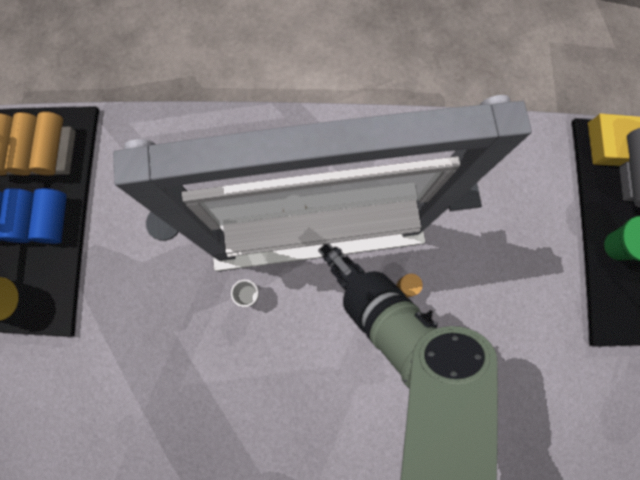

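View pics/side4.png

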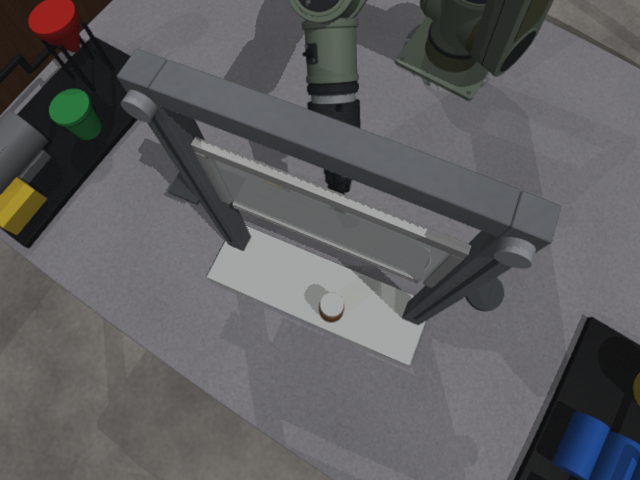

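>>> apply_moves --rows '[{"grip": -1, "xyz": [0, 0, 0.003], "turn": 0}, {"grip": -1, "xyz": [0, 0, 0.006], "turn": 0}, {"grip": -1, "xyz": [0, 0, 0.009], "turn": 0}, {"grip": -1, "xyz": [0, 0, 0.011], "turn": 0}, {"grip": -1, "xyz": [0, 0, 0.0115], "turn": 0}, {"grip": -1, "xyz": [0, 0, 0.0115], "turn": 0}]'

```text
t: 16.25
tcp_pos: [588.7, 28.8, 235.4]
ee_rot: [-0.102, 0.848, 0.341, 0.392]
wrist_force: [-4.4, -2.0, -2.4]
gripper_width: 0.1
```

>>> apply_moves --rows '[{"grip": -1, "xyz": [0, 0, -0.006], "turn": 0}, {"grip": -1, "xyz": [-0.002, -0.001, -0.014], "turn": 0}, {"grip": -1, "xyz": [-0.015, -0.01, -0.03], "turn": 0}, {"grip": -1, "xyz": [-0.04, -0.025, -0.045], "turn": 0}, {"grip": -1, "xyz": [-0.07, -0.045, -0.05], "turn": 0}, {"grip": -1, "xyz": [-0.1, -0.06, -0.05], "turn": 0}, {"grip": -1, "xyz": [-0.13, -0.06, -0.05], "turn": 0}, {"grip": -1, "xyz": [-0.13, -0.06, -0.05], "turn": 0}]'

```text
t: 17.25
tcp_pos: [458.4, -31.8, 185.9]
ee_rot: [-0.101, 0.848, 0.34, 0.393]
wrist_force: [0.4, -0.4, 0.1]
gripper_width: 0.3
```

```bash
python3 st.py; python3 - <<'E'
from workcell import robot
import cv2,pickle
dd={}
for n in("side","top"):
    c=robot.capture(n);dd[n]=c
    cv2.imwrite(f"pics/{n}5.png",c["pixels"][:,:,::-1])
E
python3 meas.py 5|tail -1
python3 - <<'E'
import cv2,numpy as np
def crop(n,x,y,w,h,s,a=1.8):
    p=cv2.imread(f"pics/{n}5.png")[y:y+h,x:x+w]
    im=cv2.convertScaleAbs(cv2.resize(p,None,fx=s,fy=s,interpolation=cv2.INTER_CUBIC),alpha=a)
    for i in range(0,w,10): cv2.putText(im,str(x+i),(i*s,16),0,.35,(0,0,255),1);cv2.line(im,(i*s,0),(i*s,6),(0,0,255),1)
    for i in range(0,h,10): cv2.putText(im,str(y+i),(8,i*s+4),0,.35,(0,0,255),1);cv2.line(im,(0,i*s),(6,i*s),(0,0,255),1)
    return im
cv2.imwrite("pics/g5.png",np.vstack([crop("top",400,175,100,50,8,1.2),crop("top",205,205,50,30,8,1.2) if 0 else crop("top",200,195,100,25,8,1.2)]))
E
```

```text
t 17.25 tcp [458.4 -31.8 185.9] toolx [0.46 0.5  0.74] toolz [ 0.598  0.439 -0.671] F [ 0.4 -0.4  0.1] q [-0.605  0.103  2.316  1.213  0.845 -2.282] gw 0.3
{'top': (249.0, 0.95), 'side': (249.0, 0.89)} lip underside z; start 150.3
```

View pics/g5.png

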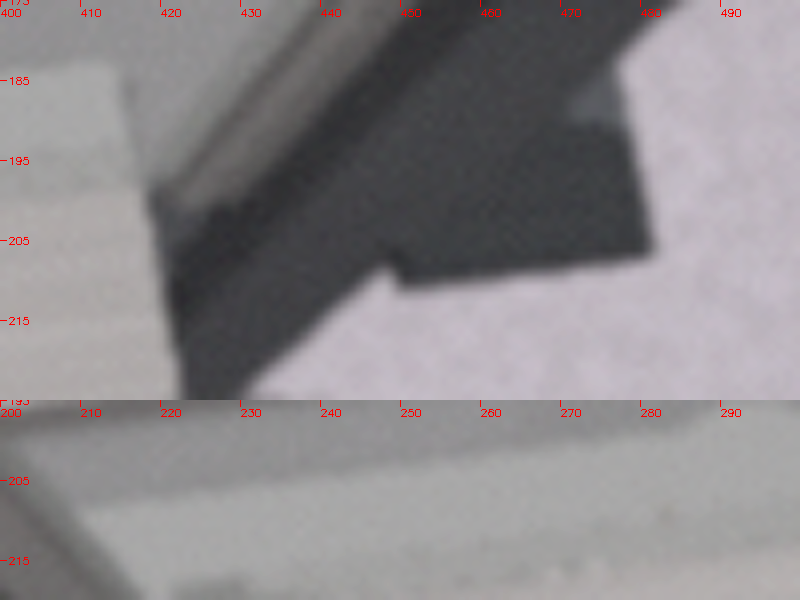

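View pics/top5.png

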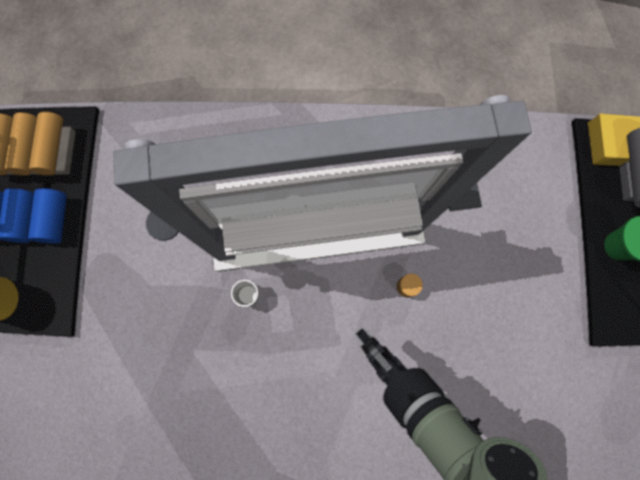

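```bash
python3 - <<'E'
import cv2,numpy as np
def crop(n,x,y,w,h,s,a=1.8):
    p=cv2.imread(f"pics/{n}5.png")[y:y+h,x:x+w]
    im=cv2.convertScaleAbs(cv2.resize(p,None,fx=s,fy=s,interpolation=cv2.INTER_CUBIC),alpha=a)
    for i in range(0,w,10): cv2.putText(im,str(x+i),(i*s,16),0,.35,(0,0,255),1);cv2.line(im,(i*s,0),(i*s,6),(0,0,255),1)
    for i in range(0,h,10): cv2.putText(im,str(y+i),(8,i*s+4),0,.35,(0,0,255),1);cv2.line(im,(0,i*s),(6,i*s),(0,0,255),1)
    return im
cv2.imwrite("pics/g6.png",np.vstack([np.hstack([crop("top",395,180,50,65,8,1.2),crop("top",210,205,50,65,8,1.2)])]))
E
cat > chk.py <<'E'
from fit2 import *
p=pickle.load(open("p2.pkl","rb"))
for lx in(-50,-54,-58):
  for sg in(-1,1):
    print(lx,sg,proj("top",W(p,[(lx,sg*150,249),(lx,sg*150,257),(lx+4,sg*150,257),(lx+4,sg*150,265),(-6,sg*150,265)]),p).round(1).tolist())
E
python3 chk.py
```

```text
-50 -1 [[420.0, 229.9], [421.1, 228.9], [420.6, 226.3], [421.8, 225.2], [417.3, 199.9]]
-50 1 [[226.6, 255.2], [225.7, 254.4], [225.4, 251.8], [224.5, 251.0], [221.9, 225.1]]
-54 -1 [[420.4, 232.4], [421.5, 231.4], [421.1, 228.9], [422.3, 227.8], [417.3, 199.9]]
-54 1 [[226.9, 257.8], [226.0, 257.0], [225.7, 254.4], [224.8, 253.6], [221.9, 225.1]]
-58 -1 [[420.8, 234.9], [422.0, 233.9], [421.5, 231.4], [422.7, 230.4], [417.3, 199.9]]
-58 1 [[227.2, 260.4], [226.2, 259.6], [226.0, 257.0], [225.0, 256.3], [221.9, 225.1]]
```

View pics/g6.png

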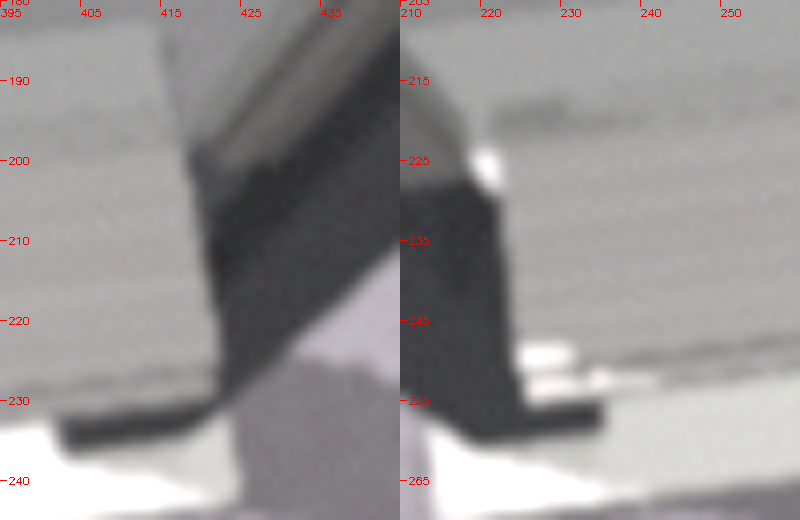

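```bash
python3 - <<'E'
import cv2,numpy as np
for n,b in(("side",(312,285,40,45)),("top",(225,275,45,40)),("top",(395,270,35,32))):
    x,y,w,h=b
    a=cv2.imread(f"pics/{n}0.png",0)[y:y+h,x:x+w];c=cv2.imread(f"pics/{n}5.png",0)
    r=cv2.matchTemplate(c,a,cv2.TM_CCOEFF_NORMED);_,v,_,l=cv2.minMaxLoc(r);print(n,b[:2],l,round(v,3))
from workcell import robot
print(robot.hand_in())
E
```

```text
side (312, 285) (312, 285) 0.99
top (225, 275) (225, 275) 0.968
top (395, 270) (395, 270) 0.838
the job is handed in; nothing more can be done
None
```

The window is up at about the square marker's height and the hand is clear of everything. The job was handed in at about 17.4 s of robot time, and no verdict is reported.

- **How it was pushed:** The moves only let me shift the tool and turn it about the vertical, and the fingers started pointing straight down. I tilted them about 48° forward by repeatedly commanding poses just out of reach. Then I slid the shut fingertips under the lip from the front and pushed up slowly. The upward push was about 2.5–3 N, with 3–5 N forward because the fingers met the lip's lower front edge at a slant. I then dropped and backed the hand away.
- **Window height:** In both cameras the underside of the lip went from about 150 mm to 249 mm above the table. The fingertip height while pushing agrees with this to within a millimetre.
- **Marker height:** This is the least certain number. My fits put the middle of the square plate between 243 and 253 mm, depending on what was assumed. The best estimate is about 246–250 mm, so the lip should be well within the 10 mm limit.
- **Objects:** The jar, beaker and roller matched their starting pixel positions exactly. The roller's match score was lower (0.84), possibly because a shadow changed around it.
- **Hand:** After backing away the wrist force read about 0.4 N, which is sensor noise.

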